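# Pack the puncture kit tin

### The job

Pack the green kit tin for the road: swing its lid open, draw every steel rasp plate straight up out of the slotted wooden rack and put it down in the tin's big empty bay, set every grey rubbing stone flat and square, fully home in a pocket of the tin's wooden insert (one stone to a pocket, either pocket), and when everything is in, shut the lid fully. Leave the other things on the table where they are.

Things in the scene. Friction and masses are not known exactly. Their poses are not given: they have to be found in the camera images.
- tin: green enamel kit tin, fixed, 174 (x) x 200 (y) x 62 high, walls and floor 4 thick. Origin: centre of its underside; +x to the hinge side, away from the robot, z up. Inside, a thin partition (top at 54) at y -12 to -8 parts an empty bay (y -8 to 96) from a wooden insert (y -96 to -12, top at 20) with two pockets
- bay (a point): centre of the empty bay's floor (tin x 0, y +44, height 4); axes as the tin. The bay is 166 along x, 104 along y, 58 deep to the rim
- pocket_near (a point): centre of the floor of the insert pocket farther from the hinge (tin x -38, y -54, height 12); axes as the tin. The pocket is 43 along x, 67 along y, 8 deep, with a 1.5 chamfer
- pocket_far (a point): the same for the pocket nearer the hinge (tin x +28)
- lid (a joint): angle of the tin's lid (174 x 200 x 5 plate): 0 shut, grows as it opens upward, 1.75 fully back. The hinge runs along the tin's y at its +x rim; its stiff pin holds the lid at any angle (about 0.26 N m to turn, some 4 N at the knob with the lid's weight)
- lid_handle (a point): grip point of the lid's dark metal knob: 35 above the lid's top face, 30 from its free edge, mid-width; the knob's round head is 28 across and 16 high (27 to 43 above the lid) on a 12 thick neck
- lid_hinge (a point): middle of the hinge line: tin x +87, y 0, height 62
- rack: wooden slotted rack, fixed to the table, 100 (x) x 190 (y) x 30 high. Origin: centre of its underside, z up. Four slots along its x at y = -69, -23, 23, 69: each 83 long, 8 wide, 22 deep
- plate1: flat steel rasp plate, 80 (its x) x 5 (its y) x 45 (its z), 130 g. Origin at its centre. At first it stands on a long edge in a rack slot, z up, its top 23 above the rack. Two to four of the four are present
- plate2: flat steel rasp plate, 80 (its x) x 5 (its y) x 45 (its z), 130 g. Origin at its centre. At first it stands on a long edge in a rack slot, z up, its top 23 above the rack. Two to four of the four are present
- plate3: flat steel rasp plate, 80 (its x) x 5 (its y) x 45 (its z), 130 g. Origin at its centre. At first it stands on a long edge in a rack slot, z up, its top 23 above the rack. Two to four of the four are present
- plate4: flat steel rasp plate, 80 (its x) x 5 (its y) x 45 (its z), 130 g. Origin at its centre. At first it stands on a long edge in a rack slot, z up, its top 23 above the rack. Two to four of the four are present
- stone1: grey rubbing stone, a flat block 64 (its x) x 40 (its y) x 18 thick, 110 g, lying on the table. Origin: centre of its underside as it lies at first; either large face may go down. One or both are present
- stone1_mid (a point): centre of that stone
- stone2: grey rubbing stone, a flat block 64 (its x) x 40 (its y) x 18 thick, 110 g, lying on the table. Origin: centre of its underside as it lies at first; either large face may go down. One or both are present
- stone2_mid (a point): centre of that stone
- lever: bystander: yellow plastic tyre lever, 165 long, 24 wide, lying along its x
- cone: bystander: steel hub cone, 34 across, 28 high
- sleeve: bystander: dark grey rubber grip sleeve standing on end, 38 across, 85 high
- pedal: bystander: rusty pedal body 85 x 75 x 22 with a 120 long spindle along its x
- nutcan: bystander: small open steel can, 66 across, 60 high
- spanner: bystander: spanner 160 long, lying along its x

How it is judged:
By the outcome, as a careful person would: the job done as asked, in the order asked, and still so for the second after the job is handed in, with the robot touching nothing.
Of plate1, plate2, plate3, plate4 only 2 to 4 are there at a start; the rules pass over those that are not, and their reading is None.
Of stone1, stone2 only 1 to 2 are there at a start; the rules pass over those that are not, and their reading is None.
At some moment in a run one of stone1, stone2 may be knocked a few centimetres aside while the robot is not near it.
Once in a run the grip may slacken for a moment while it holds something.
It also fails if it takes over 210 s, if anything falls off the work surface, if the arm or the gripper's body presses on something with over 40 N, if the wrist force passes 120 N, or if a joint passes its speed limit or range.

### The arm

A 7-joint arm with a two-finger parallel gripper is mounted at the origin on the work surface. World frame = base frame: x ahead of the robot, y to its left, z up, the work surface at z = 0. Lengths are in m, angles in rad, forces in N, time in s.
With the tool pointing down it reaches from about 0.4 to 0.875 m from the base axis. Payload 19.3 kg.
Tool frame: the origin (TCP) lies between the finger pads; the fingertips stand 17 mm ahead of it and the grasp point (between the pads) lies 2 mm behind it; z points along the fingers, y is the line along which they close (so a half turn about z gives the same grasp; the last joint's range is limited). The gripper opens to 85 mm and grips with 20 to 120 N. Pads are 22 mm wide; open, the fingers measure 114 mm over their backs; the gripper's body (76 mm by 85 mm) begins 54 mm behind the grasp point. The pads swing forward as they close: fully open they stand 13 mm farther back than shut.
Start: joints at [-1.234, 0.521, -0.036, 1.599, 0.021, 1.021, -0.113], TCP at [0.247, 0.574, 0.248] pointing down, gripper open.
Joint ranges: [-2.91, 2.91], [-0.3, 2.13], [-1.5, 1.42], [0.17, 2.43], [-1.26, 4.41], [0.16, 1.93], [-2.52, 2.52]. Speed limits (rad/s): [1.89, 1.89, 2.39, 2.39, 3.01, 3.01, 3.01].

### API

Orientations are given as [roll, pitch, yaw] about the fixed x, y, z axes, in that order (R = Rz(yaw) Ry(pitch) Rx(roll)).
In Python, from workcell import bot gives the robot as it stands.
- The arm moves only by the shell command python3 -m inch 'ROWS' [FORCE]. ROWS is JSON, a list of rows, each a list of 7 numbers: the shift along the tool's x, y, z in units of 200 mm (1.0 is 200 mm), then the turn, a rotation vector about the tool's x, y, z in units of 90 degrees (1.0 is 90 degrees), then the opening, from 0 (shut) to 1 (fully open). In form: [[x, y, z, rx, ry, rz, grip], ...]. A call has 1 to 20 rows; each row is the pose to reach, as a shift and turn from the pose commanded when the call began, along the tool's axes at that moment; what a row does not reach only later rows make up. A row lasts 1/8 s, in which the tool goes at most 62.5 mm and 10.7 degrees, less where a joint would pass 70% of its speed; a pose out of reach is approached as far as the arm can. A call with a number of a shift or a turn outside -1 to 1 is refused whole. A call with a gripper value outside its range is refused whole. The fingers move at their own pace and stop on an object; FORCE is the grip in N (left out, the last holds). Time passes only in rows, so rows that repeat a pose let the fingers close. It gives the time, the measured TCP pose, the force, the opening and the grip force at its end, in the units of the state.
- bot.observe(): the state, without advancing time (a new reading comes with each control period).
- bot.grab_frame(name): name is "side" or "top" or "wrist"; returns a dict with "img" (400x640x3 uint8, red, green, blue), "z_map" (400x640 float32, m along the optical axis (not along the pixel's ray), 0 where there is no reading), "vfov" (degrees; the focal length in pixels is half the picture's height over the tangent of half this angle, whatever the lens; pixels are square), "cx", "cy" (the principal point, pixels), "distortion" ([k1, k2, p1, p2, k3] as OpenCV has them; the pictures are not rectified), "rvec" (rotation vector, rad) and "tvec" (3), from world to camera coordinates, as OpenCV has them. Camera axes: x right, y down, z forward; pixel columns grow to the right and rows downward; lengths in m; the calibration is good to about 2 mm. A picture is of the moment at which its call begins.
- bot.job_done(): hands the job in; it is judged then, once.
The state is a dict: "clock": time; "qpos": joint angles; "qd": joint speeds; "joint_efforts": joint torques, N m; "position": TCP position; "tool_rot": TCP orientation; "force": force on the tool from outside, world axes, zero at the start; "moment": the same for the moment, N m; "grip_width": finger opening in m; "finger_force": force on a finger pad.
Only numpy, scipy, OpenCV 4.12 (cv2) and the standard library are available. Lean on these libraries where they do the work, as an engineer would, in place of code of your own. Each camera call takes 0.05 s, during which the arm holds its last target. There are 200 camera calls.

## Working session

There is one attempt and no reset: what is moved stays moved. The work goes in short steps, Python scripts to look and compute and a shell command to move; the robot and the scene stay as the last step left them, time stands still between calls to the robot, and variables do not carry over. Pictures are saved under pics/ and viewed, at most 19 in all, crops included, and the job is handed in when it is done.

```bash
ls; mkdir -p pics
cat > h.py <<'E'
import numpy as np,cv2,json
from workcell import bot
from scipy.spatial.transform import Rotation as R
def grab(n,fn=None):
    f=bot.grab_frame(n)
    if fn: cv2.imwrite('pics/'+fn,f['img'][:,:,::-1])
    np.savez('pics/%s.npz'%(fn or n),**f)
    return f
def K(f):
    fl=200/np.tan(np.radians(f['vfov'])/2)
    return np.array([[fl,0,f['cx']],[0,fl,f['cy']],[0,0,1.]])
def cloud(f):
    h,w=f['z_map'].shape
    u,v=np.meshgrid(np.arange(w),np.arange(h))
    p=cv2.undistortPoints(np.stack([u,v],-1).reshape(-1,1,2).astype(float),K(f),np.array(f['distortion'],float)).reshape(h,w,2)
    z=f['z_map'][...,None]
    c=np.concatenate([p*z,z],-1)
    Rm=cv2.Rodrigues(np.array(f['rvec'],float))[0]
    P=(c-np.array(f['tvec']).ravel())@Rm
    P[f['z_map']==0]=np.nan
    return P
def ray(f,uv,z):
    p=cv2.undistortPoints(np.array(uv,float).reshape(-1,1,2),K(f),np.array(f['distortion'],float)).reshape(-1,2)
    Rm=cv2.Rodrigues(np.array(f['rvec'],float))[0]
    d=np.c_[p,np.ones(len(p))]@Rm; o=-Rm.T@np.array(f['tvec']).ravel()
    return o+d*((z-o[2])/d[:,2])[:,None]
def st():
    s=bot.observe(); print({k:np.round(s[k],4).tolist() for k in ('clock','qpos','position','tool_rot','force','grip_width','finger_force')}); return s
E
python3 - <<'E'
from h import *
s=st()
for n in('top','side','wrist'):
    f=grab(n,n+'0.png'); print(n,f['vfov'],f['cx'],f['cy'],np.round(f['distortion'],3),np.round(f['rvec'],3),np.round(f['tvec'],3))
E
```

```text
pics
{'clock': 0.0, 'qpos': [-1.2342, 0.522, -0.0363, 1.6, 0.0212, 1.0211, -0.1128], 'position': [0.2472, 0.5737, 0.2477], 'tool_rot': [-3.1404, 0.0001, 2.7348], 'force': [-0.1172, -0.9948, -0.2427], 'grip_width': 0.0857, 'finger_force': 0.0}
top 51.882148026975756 320.06037111071333 196.738224330242 [-0.075  0.     0.     0.     0.   ] [ 2.193 -2.17   0.044] [0.008 0.57  1.353]
side 46.88746103604744 316.0190817021038 196.12503452045004 [0.033 0.    0.    0.    0.   ] [ 2.099 -0.578  0.289] [-0.469  0.228  1.139]
wrist 66.15026065246295 325.27066747682096 199.2526394258782 [-0.047  0.     0.     0.     0.   ] [-2.394 -1.577 -0.25 ] [-0.625 -0.04   0.379]
```

View pics/top0.png

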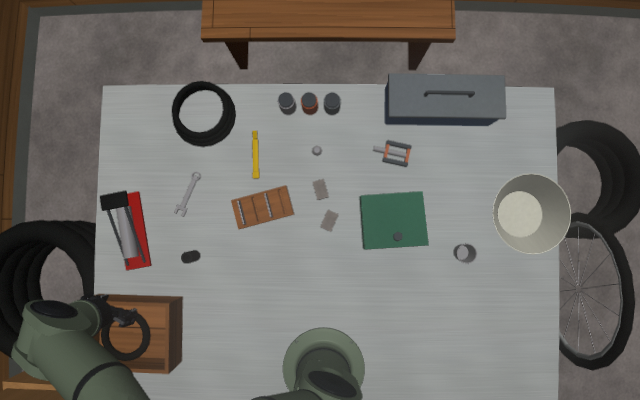

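View pics/side0.png

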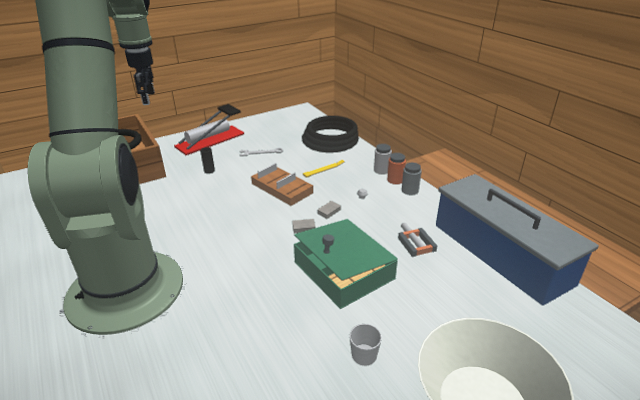

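The top view shows the tin near (394,220) with its lid ajar and the knob at (398,237). The rack is near (263,207), and the stones are at (320,189) and (329,220). I'll enlarge the rack, stones and tin.

Run:
```python
from h import *
f=dict(np.load('pics/top0.png.npz')); P=cloud(f)
im=f['img'][160:270,210:440,::-1]
cv2.imwrite('pics/c1.png',cv2.resize(im,None,fx=3.4,fy=3.4,interpolation=cv2.INTER_CUBIC))
print('table z',np.nanmedian(P[265:300,220:300,2]))
def blob(name,r0,r1,c0,c1,zl,zh):
    Q=P[r0:r1,c0:c1].reshape(-1,3); Q=Q[(Q[:,2]>zl)&(Q[:,2]<zh)]
    if len(Q)<5: print(name,len(Q));return
    rect=cv2.minAreaRect((Q[:,:2]*1000).astype(np.float32))
    print(name,len(Q),'z',np.round(np.percentile(Q[:,2],[5,50,95]),4),np.round(rect[0],1),np.round(rect[1],1),round(rect[2],1))
blob('stoneA',175,202,308,332,.010,.03)
blob('stoneB',205,234,316,342,.010,.03)
blob('rack',180,232,226,300,.022,.04)
blob('plates',180,232,226,300,.043,.07)
blob('lid',185,255,352,435,.05,.2)
Q=P[185:255,352:435].reshape(-1,3);Q=Q[Q[:,2]>.055]
for i in(0,): 
    A=np.c_[Q[:,:2],np.ones(len(Q))];m=np.ones(len(Q),bool)
    for _ in range(6):
        c=np.linalg.lstsq(A[m],Q[m,2],rcond=None)[0]; m=abs(A@c-Q[:,2])<.004
    print('plane',c,m.sum(),'tilt',np.arctan(np.hypot(*c[:2])), 'dir',np.degrees(np.arctan2(-c[1],-c[0])))
    k=(Q[:,2]-A@c)>.02; print('knob',k.sum(),Q[k].mean(0),Q[k].max(0))
    rect=cv2.minAreaRect((Q[m][:,:2]*1000).astype(np.float32)); print(rect,cv2.boxPoints(rect))
```

```text
table z -0.00014940962995473104
stoneA 226 z [0.0138 0.0185 0.0225] [597.2  13.2] [64.5 39.4] 16.6
stoneB 230 z [0.0133 0.0186 0.0236] [492.7 -17.3] [39.7 63.7] 67.3
rack 1517 z [0.0252 0.03   0.0349] [535.  206.4] [100.8 191.1] 15.8
plates 98 z [0.0459 0.052  0.0564] [529.3 228.3] [78.4 98.9] 15.3
lid 3447 z [0.0678 0.0811 0.0938] [ 496.7 -220.6] [174.4 202.9] 4.9
plane [-0.14735881 -0.01273369  0.15115259] 2939 tilt 0.1468433183956337 dir 4.938820844384071
knob 67 [ 0.44642336 -0.22326796  0.1314345 ] [ 0.45838275 -0.21042971  0.13715206]
((496.7415771484375, -220.67189025878906), (172.5768280029297, 201.11236572265625), 4.101273536682129) [[ 403.4824   -126.544525]
 [ 417.86588  -327.1419  ]
 [ 590.00073  -314.79926 ]
 [ 575.6173   -114.20187 ]]
```

View pics/c1.png

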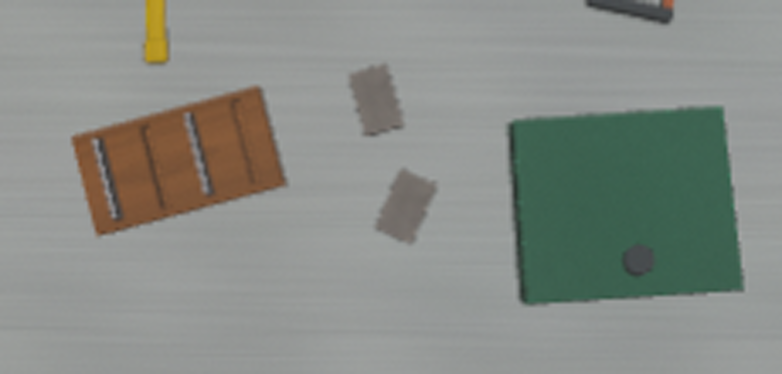

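Two plates sit in slots +69 and -23, and both stones are present. The lid is ajar by about 0.147 rad. I'll add a move planner, cross-check the heights with the side camera, and plan the approach to the knob.

```bash
cat >> h.py <<'E'
def plan(x,y,z,yaw,n=None,start=None):
    """print rows (units of the moves) to reach TCP x,y,z (m), tool down, yaw deg"""
    s=bot.observe(); p=np.array(s['position']); r=R.from_euler('xyz',s['tool_rot'])
    if start is not None: p=np.array(start[:3]); r=R.from_euler('xyz',[np.pi,0,np.radians(start[3])])
    t=np.array([x,y,z]); rt=R.from_euler('xyz',[np.pi,0,np.radians(yaw)])
    rv=(r.inv()*rt).as_rotvec(); d=t-p
    n=n or 1
    while 1:
        out=[]
        for i in range(n):
            ri=r*R.from_rotvec(rv*i/n)
            out.append(np.r_[ri.inv().apply(d/n)/.2,rv/n/(np.pi/2)])
        if max(abs(o).max() for o in out)<=1: break
        n+=1
    for o in out: print([round(float(v),3) for v in o],'rows>=',int(np.ceil(max(np.linalg.norm(o[:3])*200/62.5,np.linalg.norm(o[3:])*90/10.7))))
E
python3 - <<'E'
from h import *
f=dict(np.load('pics/side0.png.npz')); P=cloud(f).reshape(-1,3); P=P[~np.isnan(P[:,0])]
def near(n,x,y,r,zl=.008,zh=.3):
    q=P[(np.hypot(P[:,0]-x,P[:,1]-y)<r)&(P[:,2]>zl)&(P[:,2]<zh)]; print(n,len(q),np.round(q.mean(0),4),'z',np.round(np.percentile(q[:,2],[50,95,100]),4))
near('stoneA',.597,.013,.015);near('stoneB',.493,-.017,.015);near('rack top',.535,.206,.015)
near('knob',.4464,-.2233,.02,.11)
near('plates',.529,.228,.09,.043)
plan(.4464,-.2245,.200,4.5)
E
```

```text
stoneA 47 [0.5972 0.0126 0.0157] z [0.0158 0.0176 0.0191]
stoneB 51 [ 0.4926 -0.0171  0.0161] z [0.016  0.0185 0.0193]
rack top 5 [0.5311 0.2162 0.0286] z [0.027  0.032  0.0324]
knob 117 [ 0.4441 -0.2299  0.1256] z [0.1275 0.131  0.1332]
plates 126 [0.527  0.228  0.0479] z [0.0474 0.0528 0.0536]
[-0.623, -0.818, 0.061, -0.0, 0.0, 0.423] rows>= 4
[-0.995, -0.26, 0.06, -0.0, 0.0, 0.423] rows>= 4
[-0.944, 0.409, 0.06, -0.0, 0.0, 0.423] rows>= 4
[-0.491, 0.903, 0.06, -0.0, 0.0, 0.423] rows>= 4
```

Run:
```python
from h import *
plan(.5,.22,.22,80,3)
plan(.4464,-.2245,.200,4.5,3,start=(.5,.22,.22,80))
```

```text
[-0.62, -0.375, 0.047, -0.0, 0.0, 0.284] rows>= 3
[-0.721, -0.07, 0.047, -0.0, 0.0, 0.284] rows>= 3
[-0.681, 0.248, 0.046, -0.0, 0.0, 0.284] rows>= 3
[-0.745, 0.041, 0.033, 0.0, -0.0, 0.28] rows>= 3
[-0.657, 0.354, 0.033, 0.0, -0.0, 0.28] rows>= 3
[-0.444, 0.6, 0.033, 0.0, -0.0, 0.28] rows>= 3
```

```bash
python3 -m inch '[[-0.62,-0.375,0.047,0,0,0.284,1],[-0.62,-0.375,0.047,0,0,0.284,1],[-0.62,-0.375,0.047,0,0,0.284,1],[-0.62,-0.375,0.047,0,0,0.284,1]]'
python3 -m inch '[[-0.72,-0.07,0.047,0,0,0.284,1],[-0.72,-0.07,0.047,0,0,0.284,1],[-0.72,-0.07,0.047,0,0,0.284,1],[-0.72,-0.07,0.047,0,0,0.284,1]]'
python3 -m inch '[[-0.68,0.248,0.046,0,0,0.284,1],[-0.68,0.248,0.046,0,0,0.284,1],[-0.68,0.248,0.046,0,0,0.284,1],[-0.68,0.248,0.046,0,0,0.284,1]]'
python3 -m inch '[[-0.745,0.04,0.033,0,0,0.28,0.7],[-0.745,0.04,0.033,0,0,0.28,0.7],[-0.745,0.04,0.033,0,0,0.28,0.7],[-0.745,0.04,0.033,0,0,0.28,0.7]]'
python3 -m inch '[[-0.657,0.354,0.033,0,0,0.28,0.7],[-0.657,0.354,0.033,0,0,0.28,0.7],[-0.657,0.354,0.033,0,0,0.28,0.7],[-0.657,0.354,0.033,0,0,0.28,0.7]]'
python3 -m inch '[[-0.444,0.6,0.033,0,0,0.28,0.7],[-0.444,0.6,0.033,0,0,0.28,0.7],[-0.444,0.6,0.033,0,0,0.28,0.7],[-0.444,0.6,0.033,0,0,0.28,0.7]]'
python3 - <<'E'
from h import *
st(); f=grab('wrist','w1.png'); P=cloud(f).reshape(-1,3)
q=P[(P[:,2]>.115)&(P[:,2]<.145)&(np.hypot(P[:,0]-.446,P[:,1]+.224)<.03)]
print(len(q),q.mean(0),q.min(0),q.max(0))
plan(.4464,-.2245,.1207,4.5)
E
```

```text
clock: 0.65
position: [0.3322, 0.4553, 0.239]
tool_rot: [-3.142, 0.0, 2.287]
force: [-0.7, 0.8, 0.4]
grip_width: 0.0855
finger_force: 0.0
clock: 1.15
position: [0.4157, 0.3389, 0.2294]
tool_rot: [-3.141, -0.0, 1.844]
force: [-0.1, 1.0, 0.1]
grip_width: 0.0854
finger_force: 0.0
clock: 1.65
position: [0.4999, 0.2218, 0.22]
tool_rot: [-3.141, -0.0, 1.399]
force: [-0.2, 0.6, 0.0]
grip_width: 0.0857
finger_force: 0.0
clock: 2.15
position: [0.4818, 0.0735, 0.2138]
tool_rot: [-3.141, -0.0, 0.959]
force: [0.5, 0.7, 0.0]
grip_width: 0.0601
finger_force: 0.0
clock: 2.65
position: [0.4647, -0.0749, 0.207]
tool_rot: [-3.141, -0.0, 0.519]
force: [0.0, 0.7, 0.2]
grip_width: 0.0597
finger_force: 0.0
clock: 3.15
position: [0.4472, -0.2232, 0.2002]
tool_rot: [-3.141, 0.0, 0.08]
force: [0.6, 1.2, 0.6]
grip_width: 0.06
finger_force: 0.0
{'clock': 3.15, 'qpos': [-0.1869, 0.4874, 0.7215, 1.9988, -0.4393, 0.8142, -0.705], 'position': [0.4472, -0.2232, 0.2002], 'tool_rot': [-3.1415, 0.0003, 0.0799], 'force': [0.558, 1.2046, 0.6335], 'grip_width': 0.06, 'finger_force': 0.0}
1282 [ 0.44751068 -0.22352377  0.1291353 ] [ 0.43320306 -0.23728183  0.11506063] [ 0.45983037 -0.21004566  0.13281347]
[-0.006, 0.012, 0.397, -0.0, 0.0, 0.002] rows>= 2
```

View pics/w1.png

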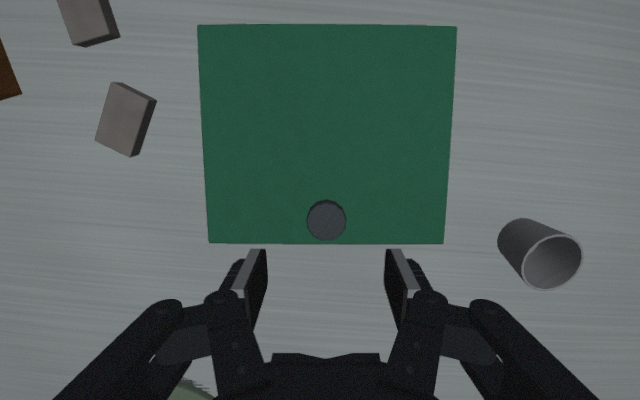

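The wrist view shows the knob at (326,221), centred between the fingers on a lid square to the tool. I'll go down and grip it.

```bash
python3 -m inch '[[-0.003,0.003,0.2,0,0,0,0.7],[-0.003,0.003,0.397,0,0,0,0.7],[-0.003,0.003,0.397,0,0,0,0.7],[-0.003,0.003,0.397,0,0,0,0],[-0.003,0.003,0.397,0,0,0,0],[-0.003,0.003,0.397,0,0,0,0],[-0.003,0.003,0.397,0,0,0,0],[-0.003,0.003,0.397,0,0,0,0]]' 60
python3 - <<'E'
import numpy as np
a0=.147
g=lambda a:np.array([-144*np.cos(a)+40*np.sin(a),144*np.sin(a)+40*np.cos(a)])
for a in np.linspace(a0,1.68,14)[1:]:
    d=(g(a)-g(a0))/200; print(round(a,2),'[%.3f,0,%.3f,0,0,0,0]'%(d[0],-d[1]),end=',')
E
```

```text
clock: 4.2
position: [0.446, -0.2238, 0.1215]
tool_rot: [-3.141, -0.001, 0.078]
force: [1.0, 6.0, 0.0]
grip_width: 0.0255
finger_force: 58.8
0.26 [0.040,0,-0.078,0,0,0,0],0.38 [0.090,0,-0.151,0,0,0,0],0.5 [0.147,0,-0.218,0,0,0,0],0.62 [0.212,0,-0.277,0,0,0,0],0.74 [0.284,0,-0.329,0,0,0,0],0.85 [0.361,0,-0.371,0,0,0,0],0.97 [0.443,0,-0.404,0,0,0,0],1.09 [0.528,0,-0.428,0,0,0,0],1.21 [0.615,0,-0.441,0,0,0,0],1.33 [0.703,0,-0.444,0,0,0,0],1.44 [0.790,0,-0.436,0,0,0,0],1.56 [0.877,0,-0.418,0,0,0,0],1.68 [0.960,0,-0.391,0,0,0,0],
```

```bash
python3 -m inch '[[0.018,0,-0.04,0,0,0,0],[0.04,0,-0.078,0,0,0,0],[0.065,0,-0.115,0,0,0,0],[0.09,0,-0.151,0,0,0,0],[0.147,0,-0.218,0,0,0,0],[0.147,0,-0.218,0,0,0,0]]'
python3 - <<'E'
from h import *
f=grab('top'); P=cloud(f)[150:260,340:440].reshape(-1,3)
st(); q=P[(P[:,2]>.07)&(abs(P[:,1]+.222)<.11)&(abs(P[:,1]+.222)>.06)]; print(np.polyfit(q[:,0],q[:,2],1),q[:,2].max())
E
```

```text
clock: 4.95
position: [0.4752, -0.2216, 0.1655]
tool_rot: [-3.141, 0.0, 0.078]
force: [-3.3, 6.1, 0.3]
grip_width: 0.0255
finger_force: 60.7
{'clock': 5.0, 'qpos': [-0.1527, 0.5745, 0.6686, 1.9661, -0.5046, 0.7725, -0.6834], 'position': [0.4749, -0.2216, 0.1652], 'tool_rot': [-3.1407, 0.0004, 0.0777], 'force': [-2.5293, 6.6774, -0.1661], 'grip_width': 0.0257, 'finger_force': 60.6464}
[-3.932386    2.24760654] 0.6516070197553101
```

The grip is holding with low forces, so I'll continue the arc.

```bash
python3 -m inch '[[0.03,0,-0.031,0,0,0,0],[0.065,0,-0.059,0,0,0,0],[0.1,0,-0.086,0,0,0,0],[0.137,0,-0.111,0,0,0,0],[0.175,0,-0.133,0,0,0,0],[0.214,0,-0.153,0,0,0,0],[0.255,0,-0.171,0,0,0,0],[0.296,0,-0.186,0,0,0,0],[0.381,0,-0.21,0,0,0,0],[0.468,0,-0.223,0,0,0,0],[0.556,0,-0.226,0,0,0,0],[0.643,0,-0.218,0,0,0,0],[0.73,0,-0.2,0,0,0,0],[0.813,0,-0.173,0,0,0,0],[0.813,0,-0.173,0,0,0,0]]'
python3 - <<'E'
from h import *
f=grab('side','s2.png')
E
```

```text
clock: 6.88
position: [0.6392, -0.2093, 0.2003]
tool_rot: [3.141, -0.003, 0.078]
force: [3.2, 6.4, 9.7]
grip_width: 0.0259
finger_force: 61.6
```

View pics/s2.png

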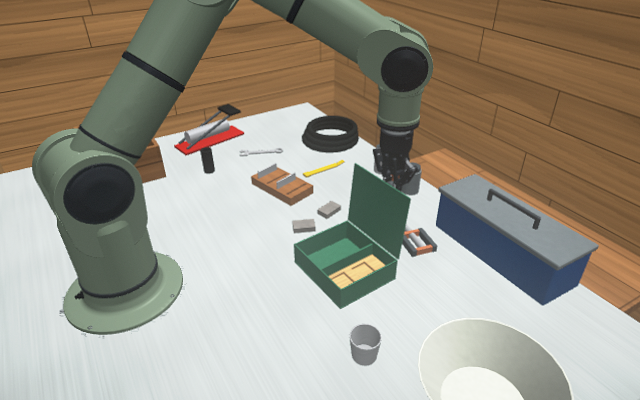

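The lid stands open and upright in the side view, at (380,200). I'll release it, lift, and hover over the rack.

```bash
python3 -m inch '[[0,0,0,0,0,0,0.6],[0,0,0,0,0,0,0.6],[0,0,0,0,0,0,0.6],[0,0,-0.15,0,0,0,0.6],[0,0,-0.35,0,0,0,0.6],[0,0,-0.55,0,0,0,0.6],[0,0,-0.55,0,0,0,0.6]]'
python3 - <<'E'
from h import *
plan(.5288,.2285,.27,15.5)
E
```

```text
clock: 7.8
position: [0.6378, -0.2106, 0.3123]
tool_rot: [3.14, -0.004, 0.077]
force: [0.1, -0.4, -0.6]
grip_width: 0.0511
finger_force: 0.0
[-0.125, -0.744, 0.069, 0.0, -0.001, -0.041] rows>= 3
[-0.077, -0.75, 0.069, 0.0, -0.001, -0.041] rows>= 3
[-0.028, -0.754, 0.07, 0.0, -0.001, -0.041] rows>= 3
```

```bash
python3 -m inch '[[-0.125,-0.744,0,0,0,-0.041,0.6],[-0.125,-0.744,0,0,0,-0.041,0.6],[-0.125,-0.744,0,0,0,-0.041,0.6],[-0.125,-0.744,0,0,0,-0.041,0.6]]'
python3 -m inch '[[-0.077,-0.75,0.1,0,0,-0.041,0.6],[-0.077,-0.75,0.1,0,0,-0.041,0.6],[-0.077,-0.75,0.1,0,0,-0.041,0.6],[-0.077,-0.75,0.1,0,0,-0.041,0.6]]'
python3 -m inch '[[-0.028,-0.754,0.1,0,0,-0.041,0.6],[-0.028,-0.754,0.1,0,0,-0.041,0.6],[-0.028,-0.754,0.1,0,0,-0.041,0.6],[-0.028,-0.754,0.1,0,0,-0.041,0.6]]'
python3 - <<'E'
from h import *
st(); w=grab('wrist','w2.png'); f=grab('top','t2.png')
cv2.imwrite('pics/c2.png',cv2.resize(f['img'][170:270,300:450,::-1],None,fx=5,fy=5,interpolation=cv2.INTER_CUBIC))
E
```

```text
clock: 8.3
position: [0.6005, -0.0609, 0.3087]
tool_rot: [-3.141, 0.001, 0.145]
force: [-0.3, -0.5, -0.3]
grip_width: 0.0514
finger_force: 0.0
clock: 8.8
position: [0.5641, 0.0843, 0.2886]
tool_rot: [3.141, 0.001, 0.208]
force: [0.2, -0.3, -0.1]
grip_width: 0.0512
finger_force: 0.0
clock: 9.3
position: [0.5282, 0.2299, 0.2687]
tool_rot: [3.141, 0.001, 0.271]
force: [1.0, -1.0, 0.1]
grip_width: 0.0513
finger_force: 0.0
{'clock': 9.3, 'qpos': [-0.9976, 0.5114, 0.7049, 1.7347, -0.3767, 1.0361, -1.4595], 'position': [0.5282, 0.2299, 0.2687], 'tool_rot': [3.1409, 0.0006, 0.2715], 'force': [1.0407, -1.0295, 0.0527], 'grip_width': 0.0513, 'finger_force': 0.0}
```

View pics/w2.png

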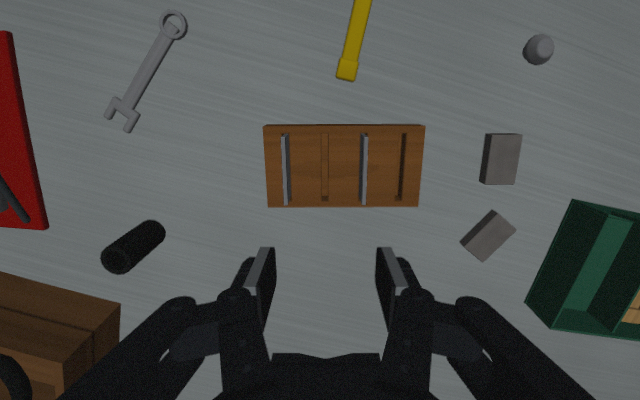

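View pics/c2.png

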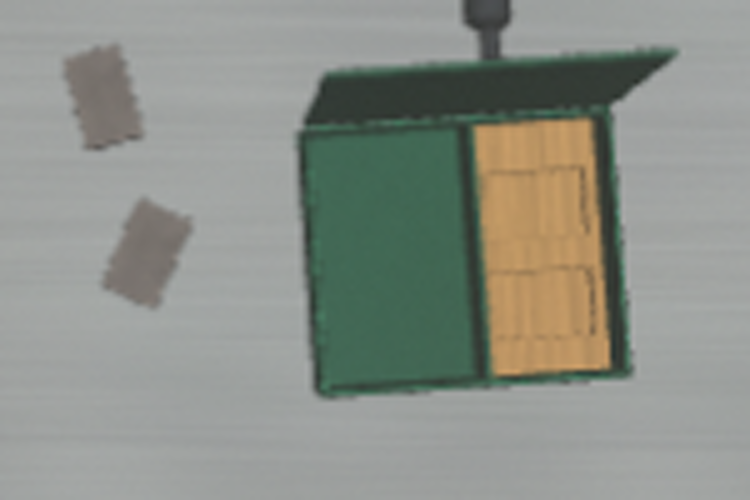

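The rack plates show at wrist columns 285 and 364. The tin's rim corners in the crop are (300,128), (610,108), (632,376) and (318,396). I'll measure both.

Run:
```python
from h import *
w=dict(np.load('pics/w2.png.npz')); P=cloud(w)[100:230,250:440]
Q=P.reshape(-1,3)
m=(Q[:,2]>.045)&(Q[:,2]<.062)
q=Q[m]; u=np.radians(15.5); c=np.array([.535,.2064])
l=(q[:,:2]-c)@np.array([[np.cos(u),-np.sin(u)],[np.sin(u),np.cos(u)]])
for y0 in(.069,.023,-.023,-.069):
    k=abs(l[:,1]-y0)<.012
    if k.sum()<20: continue
    a=q[k]; mid=(a.min(0)+a.max(0))/2; pf=np.polyfit(l[k,0],l[k,1],1)
    lx=(l[k,0].min()+l[k,0].max())/2; ly=np.polyval(pf,lx); yaw=15.5+np.degrees(np.arctan(pf[0]))
    print(y0,k.sum(),'c',c+np.array([lx*np.cos(u)-ly*np.sin(u),lx*np.sin(u)+ly*np.cos(u)]),'len',np.ptp(l[k,0]),'yaw',yaw,'z',np.percentile(a[:,2],[5,50,95]))
r=Q[(Q[:,2]>.022)&(Q[:,2]<.04)]; print('rack',cv2.minAreaRect((r[:,:2]*1000).astype(np.float32)),np.median(r[:,2]))
f=dict(np.load('pics/t2.png.npz')); T=cloud(f)
px=np.array([[300,128],[610,108],[632,376],[318,396]])/5+[300,170]-.4
C=ray(f,px,.062)[:,:2]; print('rim',np.round(C,4),C.mean(0)); d=C[0]-C[3]+C[1]-C[2];print('yaw',np.degrees(np.arctan2(d[1],d[0])),np.linalg.norm(C-np.roll(C,1,0),axis=1))
wood=T[190:250,390:430].reshape(-1,3);wood=wood[(wood[:,2]>.017)&(wood[:,2]<.024)];print('insert',np.median(wood[:,2]),cv2.minAreaRect((wood[:,:2]*1000).astype(np.float32)))
# partition/pocket lines
pp=np.array([[487,172],[585,168],[590,238],[497,271],[588,266],[598,334],[500,340]])/5+[300,170]-.4
print(np.round(ray(f,pp,.02),4))
def blob(n,S):
    Q=T[S].reshape(-1,3);Q=Q[(Q[:,2]>.01)&(Q[:,2]<.03)];print(n,cv2.minAreaRect((Q[:,:2]*1000).astype(np.float32)))
blob('A',np.s_[175:203,308:332]);blob('B',np.s_[205:234,316:342])
```

```text
0.069 349 c [0.5156148  0.27505447] len 0.08019037469589052 yaw 15.899911246312335 z [0.04674857 0.05174156 0.05313325]
-0.023 349 c [0.54014359 0.18717445] len 0.08032963315004744 yaw 15.751660691922492 z [0.04682786 0.05174828 0.0531433 ]
rack ((533.787109375, 209.08444213867188), (100.90995025634766, 190.33937072753906), 15.970717430114746) 0.02896986892567003
rim [[ 0.5738 -0.114 ]
 [ 0.5887 -0.3141]
 [ 0.4166 -0.3279]
 [ 0.402  -0.1265]] [ 0.49525702 -0.22063679]
yaw 4.387792840664133 [0.17219832 0.20069063 0.17265943 0.20193778]
insert 0.020446923234793486 ((499.3215026855469, -269.3686218261719), (167.85157775878906, 98.8057861328125), 3.7637062072753906)
[[ 0.5484 -0.2415  0.02  ]
 [ 0.5517 -0.3068  0.02  ]
 [ 0.5053 -0.3101  0.02  ]
 [ 0.4829 -0.2482  0.02  ]
 [ 0.4867 -0.3087  0.02  ]
 [ 0.4418 -0.3153  0.02  ]
 [ 0.4373 -0.2503  0.02  ]]
A ((597.0235595703125, 13.12684440612793), (63.757877349853516, 39.54793167114258), 16.330028533935547)
B ((492.7767333984375, -17.302295684814453), (39.6830940246582, 63.72513961791992), 67.33161163330078)
```

Run:
```python
from h import *
plan(.516,.2743,.051,15.8,2)
```

```text
[-0.0, -0.122, 0.546, 0.0, -0.0, -0.002] rows>= 2
[0.0, -0.121, 0.546, 0.0, -0.0, -0.002] rows>= 2
```

```bash
python3 -m inch '[[0,-0.243,0.4,0,0,-0.003,0.3],[0,-0.243,0.7,0,0,-0.003,0.3],[0,-0.243,0.9,0,0,-0.003,0.3],[0,-0.243,0.9,0,0,-0.003,0.3]]'
python3 -m inch '[[0,0,0.1,0,0,0,0.3],[0,0,0.19,0,0,0,0.3],[0,0,0.19,0,0,0,0.3],[0,0,0.19,0,0,0,0],[0,0,0.19,0,0,0,0],[0,0,0.19,0,0,0,0],[0,0,0.19,0,0,0,0]]' 40
```

```text
clock: 9.9
position: [0.5143, 0.2736, 0.0866]
tool_rot: [3.139, 0.005, 0.273]
force: [1.4, -0.3, 0.8]
grip_width: 0.0261
finger_force: 0.0
clock: 10.78
position: [0.5155, 0.2765, 0.0522]
tool_rot: [-3.141, -0.001, 0.275]
force: [-0.4, -1.5, 7.6]
grip_width: 0.0038
finger_force: 41.8
```

```bash
python3 -m inch '[[0,0,-0.03,0,0,0,0],[0,0,-0.08,0,0,0,0],[0,0,-0.14,0,0,0,0],[0,0,-0.25,0,0,0,0],[0,0,-0.45,0,0,0,0],[0,0,-0.6,0,0,0,0],[0,0,-0.6,0,0,0,0]]' 60
python3 - <<'E'
from h import *
u=np.radians(4.4);c=np.array([.4955,-.2205])
for tx,ty in((0,.066),(0,.022)): print(c+[tx*np.cos(u)-ty*np.sin(u),tx*np.sin(u)+ty*np.cos(u)])
w=grab('wrist','w3.png')
cv2.imwrite('pics/c3.png',w['img'][200:400,160:480,::-1])
x,y=c+[-.066*np.sin(u),.066*np.cos(u)]
plan(x,y,.17,4.4)
E
```

```text
clock: 11.65
position: [0.5159, 0.2768, 0.1739]
tool_rot: [-3.14, -0.003, 0.275]
force: [-0.5, 0.2, -3.2]
grip_width: 0.0038
finger_force: 61.3
[ 0.49043654 -0.15469452]
[ 0.49381218 -0.19856484]
[-0.235, 0.681, 0.003, -0.0, -0.0, 0.042] rows>= 3
[-0.19, 0.695, 0.003, -0.0, -0.0, 0.042] rows>= 3
[-0.143, 0.706, 0.004, -0.0, -0.0, 0.042] rows>= 3
```

View pics/c3.png

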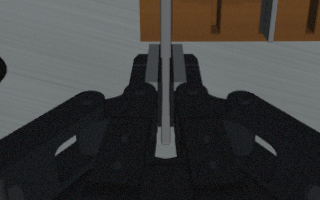

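The plate is held cleanly in the grip and I can see it between the pads. Next I'll carry it over the bay.

```bash
python3 -m inch '[[-0.235,0.681,0,0,0,0.042,0],[-0.235,0.681,0,0,0,0.042,0],[-0.235,0.681,0,0,0,0.042,0],[-0.235,0.681,0,0,0,0.042,0]]'
python3 -m inch '[[-0.19,0.695,0,0,0,0.042,0],[-0.19,0.695,0,0,0,0.042,0],[-0.19,0.695,0,0,0,0.042,0],[-0.19,0.695,0,0,0,0.042,0]]'
python3 -m inch '[[-0.143,0.706,0,0,0,0.042,0],[-0.143,0.706,0,0,0,0.042,0],[-0.143,0.706,0,0,0,0.042,0],[-0.143,0.706,0,0,0,0.042,0],[-0.143,0.706,0,0,0,0.042,0]]'
python3 - <<'E'
from h import *
st(); w=grab('wrist','w4.png'); P=cloud(w).reshape(-1,3)
q=P[(P[:,2]>.017)&(P[:,2]<.023)&(P[:,1]<-.2)&(P[:,1]>-.34)&(P[:,0]>.4)&(P[:,0]<.6)]
print('insert',len(q),cv2.minAreaRect((q[:,:2]*1000).astype(np.float32)),np.median(q[:,2]))
E
```

```text
clock: 12.2
position: [0.5066, 0.1314, 0.171]
tool_rot: [3.142, 0.001, 0.207]
force: [-0.3, 1.5, -1.7]
grip_width: 0.0031
finger_force: 61.2
clock: 12.7
position: [0.4987, -0.0114, 0.171]
tool_rot: [-3.142, 0.0, 0.142]
force: [-0.5, 1.0, -0.5]
grip_width: 0.0035
finger_force: 61.1
clock: 13.32
position: [0.4909, -0.1531, 0.1709]
tool_rot: [-3.141, 0.0, 0.08]
force: [-0.8, 0.5, -1.9]
grip_width: 0.0036
finger_force: 61.2
{'clock': 13.325, 'qpos': [-0.287, 0.5451, 0.656, 1.9862, -0.4743, 0.7664, -0.8417], 'position': [0.4909, -0.1531, 0.1709], 'tool_rot': [-3.1409, 0.0005, 0.0795], 'force': [-0.7943, 0.4501, -1.8746], 'grip_width': 0.0036, 'finger_force': 61.1553}
insert 8122 ((496.8309631347656, -255.51885986328125), (168.20205688476562, 122.73096466064453), 3.9597244262695312) 0.018959852554811377
```

View pics/w4.png

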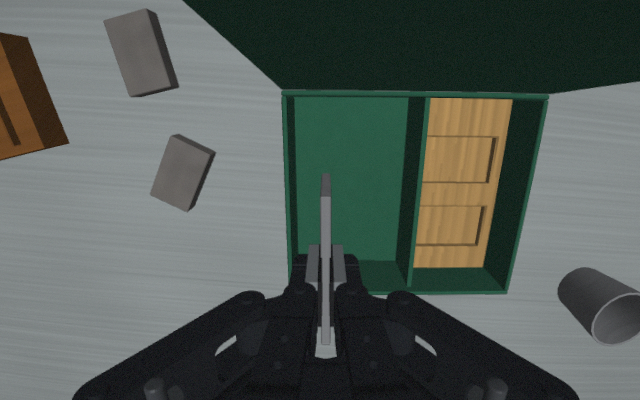

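The plate hangs over the bay. The far pocket's corners are near (424,137)-(489,183) and the near pocket's near (419,206)-(478,246). The rim corners are at (282,91), (547,95) and (508,293).

Run:
```python
from h import *
w=dict(np.load('pics/w4.png.npz'))
C=ray(w,[[282.5,91],[547.5,95],[508,293]],.062)[:,:2]; print(C); print('centre diag',(C[0]+C[2])/2,'yaw',np.degrees(np.arctan2(*(C[1]-C[2])[::-1])),np.degrees(np.arctan2(*(C[0]-C[1])[::-1]))-90,np.linalg.norm(C[0]-C[1]),np.linalg.norm(C[1]-C[2]))
print(ray(w,[[496,136],[489,183],[486,206],[478,246]],.020)[:,:2])
u=np.radians(4.4);c=(C[0]+C[2])/2; print('pk near/far',[c+[a*np.cos(u)+.054*np.sin(u),a*np.sin(u)-.054*np.cos(u)] for a in(-.038,.028)])
plan(*(c+[-.066*np.sin(u),.066*np.cos(u)]),.05,4.4)
```

```text
[[ 0.57323506 -0.11519908]
 [ 0.5880827  -0.31015355]
 [ 0.417588   -0.32571853]]
centre diag [ 0.49541153 -0.22045881] yaw 5.216246197188489 4.355210916032874 0.19551904728901548 0.1712037166786877
[[ 0.55199552 -0.30169447]
 [ 0.5084687  -0.30580354]
 [ 0.48568637 -0.30851765]
 [ 0.44303092 -0.31093104]]
pk near/far [array([ 0.46166635, -0.27721498]), array([ 0.52747183, -0.27215152])]
[-0.003, 0.008, 0.605, -0.0, 0.0, 0.002] rows>= 2
```

```bash
python3 -m inch '[[0,0.008,0.25,0,0,0,0],[0,0.008,0.45,0,0,0,0],[0,0.008,0.55,0,0,0,0],[0,0.008,0.59,0,0,0,0],[0,0.008,0.605,0,0,0,0],[0,0.008,0.605,0,0,0,0]]'
```

```text
clock: 14.12
position: [0.4908, -0.1565, 0.0509]
tool_rot: [3.141, -0.001, 0.078]
force: [0.4, -0.5, -1.6]
grip_width: 0.0031
finger_force: 61.1
```

```bash
python3 -m inch '[[0,0,0.006,0,0,0,0],[0,0,0.012,0,0,0,0],[0,0,0.012,0,0,0,0.2],[0,0,0.012,0,0,0,0.2],[0,0,0.012,0,0,0,0.2],[0,0,-0.15,0,0,0,0.2],[0,0,-0.35,0,0,0,0.2],[0,0,-0.6,0,0,0,0.2],[0,0,-0.6,0,0,0,0.2]]'
python3 - <<'E'
from h import *
st(); plan(.5407,.1875,.12,15.8); w=grab('wrist','w5.png')
P=cloud(w).reshape(-1,3); u=np.radians(4.4); l=(P[:,:2]-[.4955,-.2205])@np.array([[np.cos(u),-np.sin(u)],[np.sin(u),np.cos(u)]])
k=(abs(l[:,0])<.075)&(l[:,1]>-.004)&(l[:,1]<.09)&(P[:,2]<.06); 
for lo,hi in((-.01,.002),(.002,.007),(.007,.014),(.014,.04),(.04,.06)):
    m=k&(P[:,2]>lo)&(P[:,2]<=hi); print(lo,hi,m.sum(), l[m].min(0) if m.any() else '', l[m].max(0) if m.any() else '')
E
```

```text
clock: 15.25
position: [0.4917, -0.1572, 0.1731]
tool_rot: [3.141, -0.005, 0.077]
force: [0.3, 0.4, -0.9]
grip_width: 0.0169
finger_force: 0.0
{'clock': 15.25, 'qpos': [-0.2874, 0.545, 0.6677, 1.984, -0.4816, 0.7684, -0.83], 'position': [0.4917, -0.1572, 0.1731], 'tool_rot': [3.1408, -0.0047, 0.0771], 'force': [0.3244, 0.3531, -0.8987], 'grip_width': 0.0169, 'finger_force': 0.0}
[0.188, -0.85, 0.133, 0.0, -0.001, -0.063] rows>= 3
[0.271, -0.827, 0.133, 0.0, -0.001, -0.063] rows>= 3
-0.01 0.002 978 [-0.07413323 -0.00372631] [0.07460825 0.08999169]
0.002 0.007 12033 [-0.07496554 -0.00399484] [0.07465218 0.0899962 ]
0.007 0.014 5 [0.03920286 0.06194567] [0.03969689 0.06568578]
0.014 0.04 22 [0.03850213 0.06199717] [0.03979229 0.06644753]
0.04 0.06 528 [-0.04062816  0.06196457] [0.03988454 0.06643263]
```

The plate is standing in the bay. Next is the second one.

```bash
python3 -m inch '[[0.188,-0.85,0,0,0,-0.063,0.3],[0.188,-0.85,0,0,0,-0.063,0.3],[0.188,-0.85,0,0,0,-0.063,0.3],[0.188,-0.85,0,0,0,-0.063,0.3]]'
python3 -m inch '[[0.271,-0.827,0.2,0,0,-0.063,0.3],[0.271,-0.827,0.2,0,0,-0.063,0.3],[0.271,-0.827,0.2,0,0,-0.063,0.3],[0.271,-0.827,0.266,0,0,-0.063,0.3],[0.271,-0.827,0.266,0,0,-0.063,0.3],[0.271,-0.827,0.266,0,0,-0.063,0.3]]'
python3 - <<'E'
from h import *
plan(.5407,.1885,.0525,15.8)
w=grab('wrist');P=cloud(w).reshape(-1,3); q=P[(P[:,2]>.045)&(P[:,2]<.06)&(abs(P[:,1]-.187)<.03)]
print(len(q),np.median(q,0),q.min(0),q.max(0))
E
```

```text
clock: 15.8
position: [0.5146, 0.0195, 0.1689]
tool_rot: [-3.141, 0.002, 0.182]
force: [0.6, -1.1, 0.2]
grip_width: 0.0257
finger_force: 0.0
clock: 16.55
position: [0.5395, 0.1861, 0.1173]
tool_rot: [3.141, 0.0, 0.272]
force: [-0.2, -0.2, -0.7]
grip_width: 0.0257
finger_force: 0.0
[0.009, -0.01, 0.324, 0.0, 0.0, -0.002] rows>= 2
844 [0.54566276 0.18833658 0.0519098 ] [0.50110254 0.17416576 0.04522553] [0.57934858 0.19990586 0.05365728]
```

```bash
python3 -m inch '[[0.005,-0.01,0.2,0,0,0,0.3],[0.005,-0.01,0.324,0,0,0,0.3],[0.005,-0.01,0.324,0,0,0,0.3],[0.005,-0.01,0.324,0,0,0,0],[0.005,-0.01,0.324,0,0,0,0],[0.005,-0.01,0.324,0,0,0,0],[0.005,-0.01,0.324,0,0,0,0]]' 60
python3 -m inch '[[0,0,-0.03,0,0,0,0],[0,0,-0.08,0,0,0,0],[0,0,-0.14,0,0,0,0],[0,0,-0.25,0,0,0,0],[0,0,-0.45,0,0,0,0],[0,0,-0.6,0,0,0,0],[0,0,-0.6,0,0,0,0]]'
python3 - <<'E'
from h import *
st(); plan(.4938,-.1985,.17,4.4)
E
```

```text
clock: 17.48
position: [0.5406, 0.189, 0.0537]
tool_rot: [3.14, -0.002, 0.274]
force: [1.1, -6.0, 0.2]
grip_width: 0.0034
finger_force: 59.5
clock: 18.35
position: [0.5406, 0.1909, 0.1751]
tool_rot: [-3.14, -0.004, 0.275]
force: [0.0, 0.5, -2.2]
grip_width: 0.0034
finger_force: 59.3
{'clock': 18.35, 'qpos': [-0.8764, 0.6184, 0.6359, 1.8347, -0.4813, 0.8427, -1.2974], 'position': [0.5406, 0.1909, 0.1751], 'tool_rot': [-3.14, -0.0041, 0.2754], 'force': [0.0487, 0.503, -2.2239], 'grip_width': 0.0034, 'finger_force': 59.2595}
[-0.377, 0.905, 0.01, -0.001, -0.001, 0.063] rows>= 4
[-0.286, 0.938, 0.011, -0.001, -0.001, 0.063] rows>= 4
```

```bash
python3 -m inch '[[-0.377,0.905,0,0,0,0.063,0],[-0.377,0.905,0,0,0,0.063,0],[-0.377,0.905,0,0,0,0.063,0],[-0.377,0.905,0,0,0,0.063,0],[-0.377,0.905,0,0,0,0.063,0]]'
python3 -m inch '[[-0.286,0.938,0.01,0,0,0.063,0],[-0.286,0.938,0.01,0,0,0.063,0],[-0.286,0.938,0.01,0,0,0.063,0],[-0.286,0.938,0.01,0,0,0.063,0],[-0.286,0.938,0.01,0,0,0.063,0],[-0.286,0.938,0.01,0,0,0.063,0]]'
python3 - <<'E'
from h import *
plan(.4938,-.1985,.0515,4.4)
w=grab('wrist','w6.png')
cv2.imwrite('pics/c6.png',w['img'][60:400,120:600,::-1])
E
```

```text
clock: 18.98
position: [0.5161, -0.0045, 0.1722]
tool_rot: [-3.141, 0.0, 0.175]
force: [0.5, 1.0, -2.3]
grip_width: 0.0034
finger_force: 59.3
clock: 19.73
position: [0.4935, -0.1971, 0.17]
tool_rot: [-3.141, 0.0, 0.08]
force: [0.4, 0.5, -1.7]
grip_width: 0.0034
finger_force: 59.5
[0.001, 0.008, 0.593, -0.001, 0.0, 0.002] rows>= 2
```

View pics/c6.png

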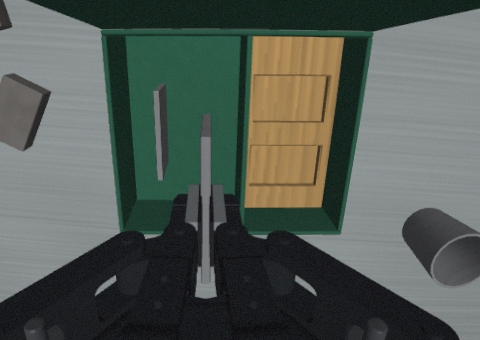

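The first plate stands at crop (160,130). The second plate is over the middle of the bay, clear of the first plate and the partition. I'll lower and release it.

```bash
python3 -m inch '[[0,0.005,0.25,0,0,0,0],[0,0.005,0.45,0,0,0,0],[0,0.005,0.55,0,0,0,0],[0,0.005,0.585,0,0,0,0],[0,0.005,0.6,0,0,0,0],[0,0.005,0.6,0,0,0,0],[0,0.005,0.6,0,0,0,0.17],[0,0.005,0.6,0,0,0,0.17],[0,0.005,0.6,0,0,0,0.17],[0,0.005,0.45,0,0,0,0.17],[0,0.005,0.25,0,0,0,0.17],[0,0.005,0,0,0,0,0.17],[0,0.005,-0.2,0,0,0,0.17],[0,0.005,-0.2,0,0,0,0.17]]'
python3 - <<'E'
from h import *
st(); w=grab('wrist','w7.png')
P=cloud(w).reshape(-1,3); u=np.radians(4.4); l=(P[:,:2]-[.4955,-.2205])@np.array([[np.cos(u),-np.sin(u)],[np.sin(u),np.cos(u)]])
k=(abs(l[:,0])<.075)&(l[:,1]>0)&(l[:,1]<.09)&(P[:,2]<.06); 
for lo,hi in((.008,.014),(.014,.04),(.04,.06)):
    m=k&(P[:,2]>lo)&(P[:,2]<=hi); print(lo,hi,m.sum(), np.percentile(l[m],[0,25,50,75,100],axis=0).tolist() if m.any() else '')
t=grab('top','t7.png'); T=cloud(t)
for n,S in(('A',np.s_[165:203,300:345]),('B',np.s_[203:240,305:350])):
    Q=T[S].reshape(-1,3);Q=Q[(Q[:,2]>.01)&(Q[:,2]<.03)];print(n,len(Q),cv2.minAreaRect((Q[:,:2]*1000).astype(np.float32)))
# stones from wrist cloud
for n,c in(('A',(.597,.013)),('B',(.493,-.017))):
    Q=P[(P[:,2]>.012)&(P[:,2]<.024)&(np.hypot(P[:,0]-c[0],P[:,1]-c[1])<.06)];print(n,len(Q),cv2.minAreaRect((Q[:,:2]*1000).astype(np.float32)) if len(Q)>9 else '')
E
```

```text
clock: 21.52
position: [0.4939, -0.2006, 0.2128]
tool_rot: [3.141, -0.004, 0.077]
force: [-0.8, -0.2, 0.0]
grip_width: 0.0148
finger_force: 0.0
{'clock': 21.525, 'qpos': [-0.2383, 0.5181, 0.7184, 1.9082, -0.4409, 0.8734, -0.7896], 'position': [0.4939, -0.2006, 0.2128], 'tool_rot': [3.1407, -0.0043, 0.0771], 'force': [-0.8246, -0.1614, 0.0354], 'grip_width': 0.0148, 'finger_force': 0.0}
0.008 0.014 49 [[-0.02794006765091017, 0.019244393751948658], [-0.012186738592278831, 0.061310985808188626], [0.010715965663041232, 0.06139558869226565], [0.0308185127520659, 0.06143947532317019], [0.039798103040509056, 0.06370155195041134]]
0.014 0.04 353 [[-0.04025966532025082, 0.0191679390631064], [-0.016678662357696307, 0.023286825205404073], [0.004698035472178739, 0.06131427567270955], [0.026292246493083392, 0.061414158447200204], [0.039773202041844063, 0.0658988082379247]]
0.04 0.06 878 [[-0.04165547851462858, 0.02022683689427105], [-0.019044652867391005, 0.022240007102743303], [0.0014695018412517055, 0.06136890490086905], [0.020730565083713196, 0.06350433662849034], [0.039758621633814516, 0.06655309418214062]]
A 228 ((596.9276733398438, 13.12956428527832), (63.83364486694336, 39.52744674682617), 16.16519546508789)
B 231 ((492.8655700683594, -17.344432830810547), (39.7454833984375, 63.58631134033203), 67.35079956054688)
A 2256 ((595.5130615234375, 15.804285049438477), (64.07845306396484, 41.847537994384766), 16.188440322875977)
B 2205 ((491.7369384765625, -14.622215270996094), (40.9736328125, 64.76826477050781), 67.20257568359375)
```

Both plates are standing in the bay. Next is stone B; I'll turn to yaw 157 over it.

Run:
```python
from h import *
plan(.492,-.016,.16,157.3,2)
```

```text
[0.033, -0.459, 0.126, 0.0, -0.0, -0.849] rows>= 8
[0.454, -0.075, 0.126, 0.0, -0.0, -0.849] rows>= 8
```

```bash
python3 -m inch '[[0.033,-0.459,0,0,0,-0.3,0.75],[0.033,-0.459,0,0,0,-0.849,0.75],[0.033,-0.459,0,0,0,-0.849,0.75],[0.033,-0.459,0,0,0,-0.849,0.75],[0.033,-0.459,0,0,0,-0.849,0.75],[0.033,-0.459,0,0,0,-0.849,0.75],[0.033,-0.459,0,0,0,-0.849,0.75],[0.033,-0.459,0,0,0,-0.849,0.75],[0.033,-0.459,0,0,0,-0.849,0.75]]'
python3 -m inch '[[0.454,-0.075,0.25,0,0,-0.849,0.75],[0.454,-0.075,0.25,0,0,-0.849,0.75],[0.454,-0.075,0.25,0,0,-0.849,0.75],[0.454,-0.075,0.25,0,0,-0.849,0.75],[0.454,-0.075,0.25,0,0,-0.849,0.75],[0.454,-0.075,0.25,0,0,-0.849,0.75],[0.454,-0.075,0.25,0,0,-0.849,0.75],[0.454,-0.075,0.25,0,0,-0.849,0.75],[0.454,-0.075,0.25,0,0,-0.849,0.75],[0.454,-0.075,0.25,0,0,-0.849,0.75],[0.454,-0.075,0.25,0,0,-0.849,0.75]]'
cat >> h.py <<'E'
def stone(P,c,zl=.012,zh=.024,r=.07):
    Q=P.reshape(-1,3);Q=Q[(Q[:,2]>zl)&(Q[:,2]<zh)&(np.hypot(Q[:,0]-c[0],Q[:,1]-c[1])<r)]
    (x,y),(a,b),t=cv2.minAreaRect((Q[:,:2]*1000).astype(np.float32))
    if a<b: t+=90
    print('stone',len(Q),round(x,1),round(y,1),'size',round(max(a,b),1),round(min(a,b),1),'long axis',round(t,1),'ztop',np.round(np.median(Q[:,2]),4))
E
python3 - <<'E'
from h import *
st(); w=grab('wrist','w8.png'); stone(cloud(w),(.492,-.016)); st()
plan(.492,-.0155,.028,157.3)
E
```

```text
clock: 22.75
position: [0.492, -0.1083, 0.2098]
tool_rot: [-3.141, 0.0, 1.407]
force: [-0.4, -0.0, 0.2]
grip_width: 0.0645
finger_force: 0.0
clock: 24.12
position: [0.492, -0.0161, 0.1603]
tool_rot: [-3.141, -0.0, 2.743]
force: [0.3, -0.1, 0.6]
grip_width: 0.064
finger_force: 0.0
{'clock': 24.125, 'qpos': [-0.07, 0.4401, -0.0231, 2.0252, 0.0158, 0.6766, 1.0687], 'position': [0.492, -0.0161, 0.1603], 'tool_rot': [-3.1415, -0.0, 2.7427], 'force': [0.2637, -0.1135, 0.6151], 'grip_width': 0.064, 'finger_force': 0.0}
stone 2953 491.5 -13.4 size 63.2 40.0 long axis 156.9 ztop 0.0169
{'clock': 24.175, 'qpos': [-0.0699, 0.44, -0.0233, 2.0252, 0.0159, 0.6766, 1.0691], 'position': [0.492, -0.0161, 0.1603], 'tool_rot': [-3.1415, -0.0, 2.7432], 'force': [-0.2907, -1.0102, -0.0098], 'grip_width': 0.064, 'finger_force': 0.0}
[0.001, 0.003, 0.661, -0.0, -0.0, -0.001] rows>= 3
```

View pics/w8.png

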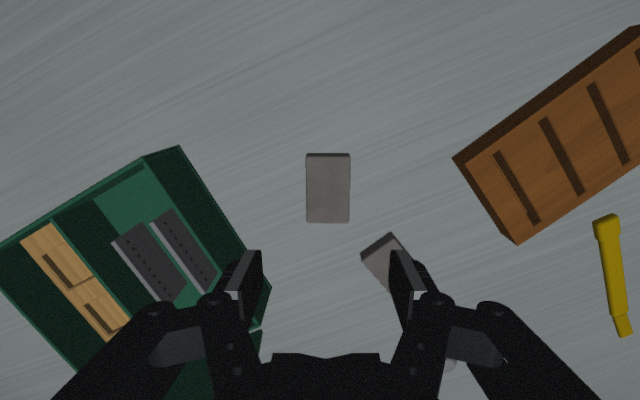

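Stone B lies at (328,188), square between the pads. I'll find the actual fingertip height from the depth map.

Run:
```python
from h import *
for fn,tz,w in(('w8.png',.1603,64),('w7.png',.2128,14.8),('w2.png',.2687,51),('w5.png',.1731,17)):
    f=dict(np.load('pics/'+fn+'.npz')); P=cloud(f).reshape(-1,3); zz=P[:,2]-tz
    k=(zz>-.04)&(zz<.0); q=zz[k]; print(w,len(q),np.round(np.percentile(q,[0,1,5]),4), np.histogram(q,bins=np.arange(-.04,.0001,.004))[0])
```

```text
64 779 [-0.0126 -0.0118 -0.0106] [  0   0   0   0   0   0   4 135 283 357]
14.8 11108 [-0.04   -0.0393 -0.0367] [ 672  744  790  872  897 1006 1164 1463 1681 1819]
51 888 [-0.0152 -0.0144 -0.0129] [  0   0   0   0   0   0  66 176 307 339]
17 8442 [-0.04   -0.0394 -0.0369] [ 565  592  630  683  707  787  938 1063 1196 1281]
```

```bash
python3 -m inch '[[0,0.004,0.3,0,0,0,0.75],[0,0.004,0.55,0,0,0,0.75],[0,0.004,0.667,0,0,0,0.75],[0,0.004,0.667,0,0,0,0.75],[0,0.004,0.667,0,0,0,0.4],[0,0.004,0.667,0,0,0,0.4],[0,0.004,0.667,0,0,0,0.3],[0,0.004,0.667,0,0,0,0.3],[0,0.004,0.667,0,0,0,0.3]]' 50
python3 - <<'E'
from h import *
s=st()
E
```

```text
clock: 25.3
position: [0.4931, -0.0155, 0.0285]
tool_rot: [3.141, 0.002, 2.744]
force: [-2.1, 0.4, 8.1]
grip_width: 0.0381
finger_force: 49.3
{'clock': 25.3, 'qpos': [-0.0742, 0.6837, -0.0196, 2.0813, 0.0341, 0.3748, 1.052], 'position': [0.4931, -0.0155, 0.0285], 'tool_rot': [3.1407, 0.002, 2.7439], 'force': [-2.0828, 0.4388, 8.1262], 'grip_width': 0.0381, 'finger_force': 49.3458}
```

```bash
python3 -m inch '[[0,0,-0.05,0,0,0,0.3],[0,0,-0.2,0,0,0,0.3],[0,0,-0.4,0,0,0,0.3],[0,0,-0.6,0,0,0,0.3],[0,0,-0.6,0,0,0,0.3]]' 60
python3 - <<'E'
from h import *
st(); plan(.5273,-.2725,.15,94.4)
E
```

```text
clock: 25.92
position: [0.4939, -0.0155, 0.1506]
tool_rot: [3.139, 0.005, 2.744]
force: [-0.3, 0.0, -1.1]
grip_width: 0.0375
finger_force: 60.6
{'clock': 25.925, 'qpos': [-0.0695, 0.456, -0.025, 2.0324, 0.0186, 0.6473, 1.0663], 'position': [0.4939, -0.0155, 0.1506], 'tool_rot': [3.1389, 0.0055, 2.7438], 'force': [-0.2962, 0.0321, -1.053], 'grip_width': 0.0375, 'finger_force': 60.5689}
[-0.326, -0.56, 0.002, 0.002, 0.001, 0.349] rows>= 3
[-0.57, -0.308, 0.002, 0.002, 0.001, 0.349] rows>= 3
```

```bash
python3 -m inch '[[-0.1,-0.2,0,0,0,0.12,0.3],[-0.326,-0.5,0,0,0,0.35,0.3],[-0.326,-0.5,0,0,0,0.6,0.3],[-0.326,-0.5,0,0,0,0.697,0.3],[-0.326,-0.5,0,0,0,0.697,0.3],[-0.326,-0.5,0,0,0,0.697,0.3],[-0.326,-0.5,0,0,0,0.697,0.3],[-0.326,-0.5,0,0,0,0.697,0.3]]'
python3 - <<'E'
from h import *
st(); plan(.5273,-.2725,.14,94.4)
E
```

```text
clock: 26.92
position: [0.5136, -0.1328, 0.1469]
tool_rot: [-3.142, -0.0, 1.653]
force: [0.3, 0.9, -1.3]
grip_width: 0.0376
finger_force: 60.6
{'clock': 26.925, 'qpos': [-0.0622, 0.5304, 0.2768, 1.9503, -0.2191, 0.6895, 0.4306], 'position': [0.5136, -0.1328, 0.1469], 'tool_rot': [-3.1415, -0.0, 1.6532], 'force': [0.3203, 0.9444, -1.3056], 'grip_width': 0.0376, 'finger_force': 60.5889}
[-0.702, 0.011, 0.035, -0.0, -0.0, 0.004] rows>= 3
```

```bash
python3 -m inch '[[-0.3,0.011,0,0,0,0.004,0.3],[-0.6,0.011,0,0,0,0.004,0.3],[-0.702,0.011,0.035,0,0,0.004,0.3],[-0.702,0.011,0.035,0,0,0.004,0.3],[-0.702,0.011,0.035,0,0,0.004,0.3]]'
python3 - <<'E'
from h import *
w=grab('wrist','w9.png'); st()
E
```

```text
clock: 27.55
position: [0.527, -0.2713, 0.1397]
tool_rot: [-3.141, -0.001, 1.645]
force: [-0.4, 1.3, -1.3]
grip_width: 0.0379
finger_force: 60.6
{'clock': 27.6, 'qpos': [0.1906, 0.6233, 0.2683, 1.7901, -0.2279, 0.7588, 0.6516], 'position': [0.5272, -0.2712, 0.1399], 'tool_rot': [3.1416, -0.0008, 1.6453], 'force': [-0.2348, 0.2332, -1.1414], 'grip_width': 0.0378, 'finger_force': 60.601}
```

View pics/w9.png

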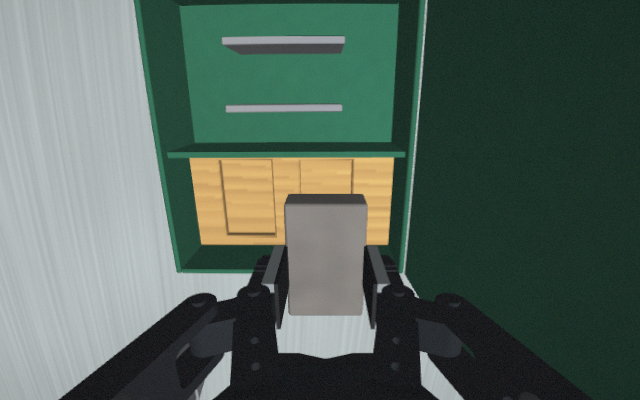

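The wrist view shows the far pocket's +y edge at (300..353,160), the near pocket at (221,160)-(275,236), and the gripped stone. I'll compute the relative offset.

Run:
```python
from h import *
w=dict(np.load('pics/w9.png.npz')); P=cloud(w)
Q=P[195:325,275:380].reshape(-1,3); Q=Q[(Q[:,2]>.11)&(Q[:,2]<.16)]
zt=np.median(Q[:,2]); T=Q[abs(Q[:,2]-zt)<.003]; print('stone top z',zt)
A=np.c_[T[:,:2],np.ones(len(T))];print('tilt',np.linalg.lstsq(A,T[:,2],rcond=None)[0])
print(cv2.minAreaRect((T[:,:2]*1000).astype(np.float32)))
im=w['img']
cv2.imwrite('pics/c9.png',cv2.resize(im[140:260,160:420,::-1],None,fx=3,fy=3,interpolation=cv2.INTER_CUBIC))
print('pocket far +y corners',ray(w,[[300,160],[353,160]],.02)[:,:2])
print('near',ray(w,[[221,160],[273.5,160],[228.5,236]],.02)[:,:2])
print('partition top -y face',ray(w,[[168,155],[405,155]],.054)[:,:2])
print('rim -y outer',ray(w,[[179,271],[405,272]],.062)[:,:2])
```

```text
stone top z 0.1280661552048729
tilt [-0.00114161  0.00135392  0.12894872]
((526.9985961914062, -270.0287780761719), (50.385955810546875, 64.84766387939453), 4.18035888671875)
pocket far +y corners [[ 0.50379425 -0.23953695]
 [ 0.54630062 -0.23632936]]
near [[ 0.43998601 -0.24418072]
 [ 0.48249454 -0.24111008]
 [ 0.44456134 -0.31127023]]
partition top -y face [[ 0.41391596 -0.23594228]
 [ 0.57824844 -0.2238508 ]]
rim -y outer [[ 0.41875558 -0.32317572]
 [ 0.58998419 -0.31059314]]
```

View pics/c9.png

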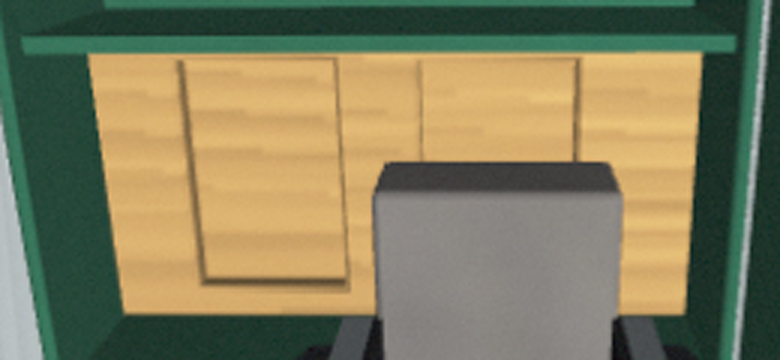

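```bash
python3 -m inch '[[-0.006,0.003,0.2,0,0,0,0.3],[-0.006,0.003,0.35,0,0,0,0.3],[-0.006,0.003,0.42,0,0,0,0.3],[-0.006,0.003,0.44,0,0,0,0.3],[-0.006,0.003,0.45,0,0,0,0.3],[-0.006,0.003,0.46,0,0,0,0.3],[-0.006,0.003,0.47,0,0,0,0.3],[-0.006,0.003,0.47,0,0,0,0.3]]'
```

```text
clock: 28.6
position: [0.5277, -0.2739, 0.046]
tool_rot: [3.141, 0.0, 1.643]
force: [-1.9, 0.0, -1.8]
grip_width: 0.0377
finger_force: 60.8
```

```bash
python3 -m inch '[[0,0,0.008,0,0,0,0.3],[0,0,0.016,0,0,0,0.3],[0,0,0.024,0,0,0,0.3],[0,0,0.03,0,0,0,0.3],[0,0,0.03,0,0,0,0.3]]'
```

```text
clock: 29.22
position: [0.5276, -0.2739, 0.0405]
tool_rot: [3.141, -0.0, 1.643]
force: [-7.6, 3.1, 16.5]
grip_width: 0.0377
finger_force: 62.8
```

```bash
python3 -m inch '[[0,0,-0.01,0,0,0,0.55],[0,0,-0.01,0,0,0,0.55],[0,0,-0.01,0,0,0,0.55],[0,0,-0.2,0,0,0,0.55],[0,0,-0.45,0,0,0,0.55],[-0.02,-0.15,-0.65,0,0,0,0.55],[-0.02,-0.15,-0.65,0,0,0,0.55],[-0.02,-0.15,-0.65,0,0,0,0.55]]'
python3 - <<'E'
from h import *
w=grab('wrist','w10.png'); st()
P=cloud(w); stone(P,(.5277,-.2712),.026,.04,.05)
Q=P.reshape(-1,3);T=Q[(np.hypot(Q[:,0]-.5277,Q[:,1]+.2712)<.017)&(Q[:,2]<.05)];A=np.c_[T[:,:2],np.ones(len(T))];print('tilt',np.linalg.lstsq(A,T[:,2],rcond=None)[0],np.median(T[:,2]))
T=Q[(np.hypot(Q[:,0]-.4637,Q[:,1]+.2765)<.015)&(Q[:,2]<.05)];print('near floor',np.median(T[:,2]))
E
```

```text
clock: 30.22
position: [0.4986, -0.2796, 0.1696]
tool_rot: [3.141, -0.0, 1.644]
force: [0.1, 0.3, -0.4]
grip_width: 0.047
finger_force: 0.0
{'clock': 30.275, 'qpos': [0.2038, 0.5538, 0.2874, 1.8286, -0.2119, 0.7896, 0.6736], 'position': [0.4984, -0.2794, 0.1691], 'tool_rot': [-3.1412, -0.0005, 1.6439], 'force': [-0.141, -0.915, -0.9115], 'grip_width': 0.0467, 'finger_force': 0.0}
stone 3497 527.6 -269.8 size 89.0 53.7 long axis 94.5 ztop 0.029
tilt [-0.00384708  0.00045161  0.03112048] 0.028967798801030207
near floor 0.010959533168049835
```

View pics/w10.png

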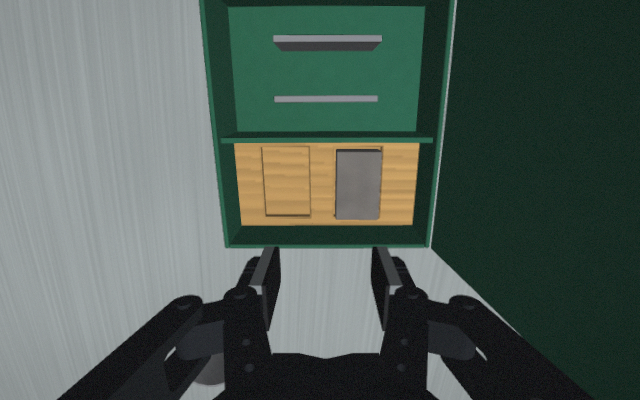

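Stone B is flat and home in the far pocket at (358,185), with its top at 0.029. Next is stone A.

Run:
```python
from h import *
t=grab('top','t10.png'); T=cloud(t)
stone(T[160:240,295:350],(.597,.013),.01,.03)
plan(.51,.0,.19,50,2)
plan(.5965,.0145,.16,16.2,1,start=(.51,.0,.19,50))
```

```text
stone 228 597.1 13.1 size 63.6 39.4 long axis 16.4 ztop 0.0184
[0.695, 0.08, -0.052, -0.0, -0.0, 0.245] rows>= 3
[0.674, -0.187, -0.053, -0.0, -0.0, 0.245] rows>= 3
[0.334, 0.285, 0.15, -0.0, -0.0, 0.376] rows>= 4
```

```bash
python3 -m inch '[[0.695,0.08,-0.052,0,0,0.245,0.75],[0.695,0.08,-0.052,0,0,0.245,0.75],[0.695,0.08,-0.052,0,0,0.245,0.75],[0.695,0.08,-0.052,0,0,0.245,0.75]]'
python3 -m inch '[[0.674,-0.187,-0.053,0,0,0.245,0.75],[0.674,-0.187,-0.053,0,0,0.245,0.75],[0.674,-0.187,-0.053,0,0,0.245,0.75],[0.674,-0.187,-0.053,0,0,0.245,0.75]]'
python3 -m inch '[[0.334,0.285,0.15,0,0,0.376,0.75],[0.334,0.285,0.15,0,0,0.376,0.75],[0.334,0.285,0.15,0,0,0.376,0.75],[0.334,0.285,0.15,0,0,0.376,0.75],[0.334,0.285,0.15,0,0,0.376,0.75],[0.334,0.285,0.15,0,0,0.376,0.75]]'
python3 - <<'E'
from h import *
w=grab('wrist','w11.png'); stone(cloud(w),(.597,.014)); st()
plan(.5965,.0152,.0265,16.2)
E
```

```text
clock: 30.82
position: [0.5043, -0.1385, 0.1795]
tool_rot: [-3.14, 0.0, 1.262]
force: [-0.4, -0.5, -0.5]
grip_width: 0.0642
finger_force: 0.0
clock: 31.32
position: [0.5101, 0.0003, 0.1904]
tool_rot: [-3.141, 0.001, 0.876]
force: [-0.2, 0.1, -0.8]
grip_width: 0.0642
finger_force: 0.0
clock: 32.08
position: [0.5964, 0.0137, 0.1612]
tool_rot: [-3.141, -0.0, 0.285]
force: [-0.1, -0.2, -1.3]
grip_width: 0.0642
finger_force: 0.0
stone 2964 596.0 16.1 size 64.4 40.1 long axis 16.6 ztop 0.017
{'clock': 32.125, 'qpos': [-0.542, 0.6762, 0.6351, 1.7794, -0.5139, 0.8572, -0.953], 'position': [0.5964, 0.0138, 0.1612], 'tool_rot': [-3.1414, -0.0005, 0.2844], 'force': [0.3378, 0.396, -0.0745], 'grip_width': 0.064, 'finger_force': 0.0}
[0.002, -0.006, 0.673, -0.0, -0.0, 0.001] rows>= 3
```

```bash
python3 -m inch '[[0,-0.006,0.3,0,0,0,0.75],[0,-0.006,0.55,0,0,0,0.75],[0,-0.006,0.678,0,0,0,0.75],[0,-0.006,0.678,0,0,0,0.75],[0,-0.006,0.678,0,0,0,0.4],[0,-0.006,0.678,0,0,0,0.4],[0,-0.006,0.678,0,0,0,0.3],[0,-0.006,0.678,0,0,0,0.3],[0,-0.006,0.678,0,0,0,0.3]]' 60
python3 -m inch '[[0,0,-0.05,0,0,0,0.3],[0,0,-0.2,0,0,0,0.3],[0,0,-0.4,0,0,0,0.3],[0,0,-0.65,0,0,0,0.3],[0,0,-0.65,0,0,0,0.3]]'
python3 - <<'E'
from h import *
st(); plan(.5,-.06,.15,70,2);plan(.463,-.2762,.14,94.2,start=(.5,-.06,.15,70))
E
```

```text
clock: 33.25
position: [0.5969, 0.0153, 0.0272]
tool_rot: [3.141, -0.002, 0.283]
force: [-2.6, -0.8, 8.7]
grip_width: 0.0377
finger_force: 59.7
clock: 33.88
position: [0.5978, 0.0153, 0.1598]
tool_rot: [3.141, -0.006, 0.283]
force: [-0.2, 0.1, -2.1]
grip_width: 0.0382
finger_force: 60.9
{'clock': 33.875, 'qpos': [-0.5463, 0.6788, 0.6384, 1.7814, -0.5228, 0.85, -0.9496], 'position': [0.5978, 0.0153, 0.1598], 'tool_rot': [3.1409, -0.0064, 0.2829], 'force': [-0.1605, 0.1112, -2.1038], 'grip_width': 0.0382, 'finger_force': 60.9282}
[-0.287, 0.113, 0.023, 0.001, -0.002, -0.299] rows>= 3
[-0.307, -0.03, 0.024, 0.001, -0.002, -0.299] rows>= 3
[-0.54, 0.098, 0.025, -0.0, 0.0, -0.134] rows>= 2
[-0.548, -0.017, 0.025, -0.0, 0.0, -0.134] rows>= 2
```

```bash
python3 -m inch '[[-0.287,0.113,0.02,0,0,-0.15,0.3],[-0.287,0.113,0.02,0,0,-0.299,0.3],[-0.287,0.113,0.02,0,0,-0.299,0.3],[-0.287,0.113,0.02,0,0,-0.299,0.3],[-0.287,0.113,0.02,0,0,-0.299,0.3]]'
python3 -m inch '[[-0.307,-0.03,0.02,0,0,-0.15,0.3],[-0.307,-0.03,0.02,0,0,-0.299,0.3],[-0.307,-0.03,0.02,0,0,-0.299,0.3],[-0.307,-0.03,0.02,0,0,-0.299,0.3]]'
python3 -m inch '[[-0.54,0.098,0.025,0,0,-0.134,0.3],[-0.54,0.098,0.025,0,0,-0.134,0.3],[-0.54,0.098,0.025,0,0,-0.134,0.3],[-0.54,0.098,0.025,0,0,-0.134,0.3]]'
python3 - <<'E'
from h import *
plan(.463,-.2762,.14,94.2)
E
```

```text
clock: 34.5
position: [0.5472, -0.0224, 0.1514]
tool_rot: [-3.142, 0.0, 0.75]
force: [-0.4, 0.5, -1.1]
grip_width: 0.0378
finger_force: 60.9
clock: 35.0
position: [0.4983, -0.06, 0.1473]
tool_rot: [-3.141, -0.0, 1.22]
force: [-0.4, 0.7, -1.0]
grip_width: 0.038
finger_force: 60.9
clock: 35.5
position: [0.4799, -0.1677, 0.1421]
tool_rot: [-3.141, -0.0, 1.43]
force: [-0.4, 0.5, -0.8]
grip_width: 0.0382
finger_force: 60.9
[-0.549, -0.007, 0.01, -0.0, -0.0, -0.136] rows>= 2
```

```bash
python3 -m inch '[[-0.3,-0.007,0.01,0,0,-0.1,0.3],[-0.549,-0.007,0.01,0,0,-0.136,0.3],[-0.549,-0.007,0.01,0,0,-0.136,0.3],[-0.549,-0.007,0.01,0,0,-0.136,0.3],[-0.549,-0.007,0.01,0,0,-0.136,0.3],[-0.549,-0.007,0.01,0,0,-0.136,0.3]]'
python3 - <<'E'
from h import *
w=grab('wrist','w12.png'); st(); P=cloud(w)
Q=P[190:330,260:390].reshape(-1,3); Q=Q[(Q[:,2]>.11)&(Q[:,2]<.16)]
zt=np.median(Q[:,2]); T=Q[abs(Q[:,2]-zt)<.003]; A=np.c_[T[:,:2],np.ones(len(T))];print('stone top z',zt,'tilt',np.linalg.lstsq(A,T[:,2],rcond=None)[0])
print(cv2.minAreaRect((T[:,:2]*1000).astype(np.float32)))
cv2.imwrite('pics/c12.png',cv2.resize(w['img'][130:290,220:460,::-1],None,fx=3,fy=3,interpolation=cv2.INTER_CUBIC))
E
```

```text
clock: 36.25
position: [0.4638, -0.2756, 0.1403]
tool_rot: [3.142, -0.0, 1.648]
force: [0.7, -0.2, -1.3]
grip_width: 0.0376
finger_force: 60.9
{'clock': 36.3, 'qpos': [0.252, 0.5486, 0.2398, 1.9301, -0.1971, 0.6853, 0.6876], 'position': [0.4637, -0.2759, 0.1403], 'tool_rot': [3.1416, -0.0001, 1.6474], 'force': [-0.7013, 0.0079, -0.6521], 'grip_width': 0.0381, 'finger_force': 60.9064}
stone top z 0.13007879738152847 tilt [-0.00101829 -0.00199156  0.12989205]
((463.15203857421875, -275.16473388671875), (62.23454284667969, 64.54829406738281), 4.693812370300293)
```

View pics/c12.png

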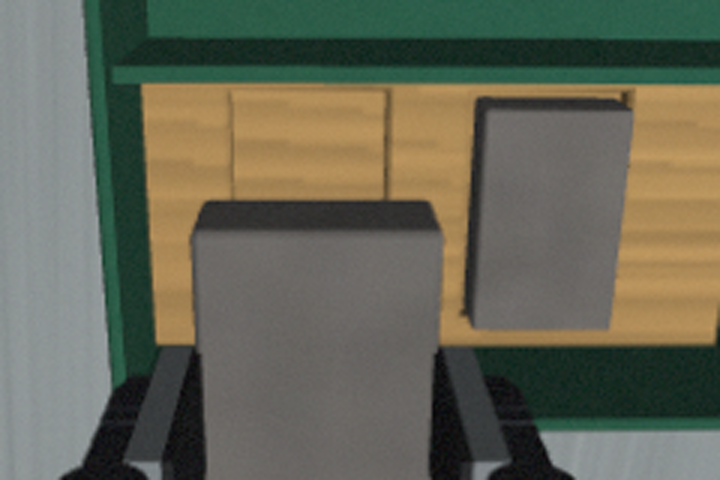

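The near pocket's +y corners are at crop (231,90) and (388,90). The held stone's top far edge runs from (194,232) to (442,230), and stone B is seated alongside.

Run:
```python
from h import *
w=dict(np.load('pics/w12.png.npz'))
g=lambda a:np.array(a)/3+[220,130]-.33
p=ray(w,g([[231,90],[388,90]]),.02)[:,:2]; u=np.radians(4.3)
print('pocket edge',p,'centre',p.mean(0)-.0335*np.array([-np.sin(u),np.cos(u)]))
s=ray(w,g([[194,232],[442,230]]),.130)[:,:2]; print('stone edge',s,'centre',s.mean(0)-.032*np.array([-np.sin(u),np.cos(u)]),np.degrees(np.arctan2(*(s[1]-s[0])[::-1])))
b=ray(w,g([[484,107],[632,107],[610,328],[474,328]]),.029)[:,:2]; print('B',b,b.mean(0))
```

```text
pocket edge [[ 0.43779287 -0.24399356]
 [ 0.47984062 -0.24072118]] centre [ 0.46132853 -0.27576307]
stone edge [[ 0.44188714 -0.24506944]
 [ 0.48028079 -0.24174504]] centre [ 0.46348328 -0.27531716] 4.948743663001111
B [[ 0.50441271 -0.24154162]
 [ 0.54315986 -0.2384118 ]
 [ 0.54860872 -0.30167199]
 [ 0.51007975 -0.30454843]] [ 0.52656526 -0.27154346]
```

```bash
python3 -m inch '[[-0.005,-0.0105,0.2,0,0,0.003,0.3],[-0.005,-0.0105,0.35,0,0,0.003,0.3],[-0.005,-0.0105,0.42,0,0,0.003,0.3],[-0.005,-0.0105,0.445,0,0,0.003,0.3],[-0.005,-0.0105,0.455,0,0,0.003,0.3],[-0.005,-0.0105,0.465,0,0,0.003,0.3],[-0.005,-0.0105,0.475,0,0,0.003,0.3],[-0.005,-0.0105,0.475,0,0,0.003,0.3]]'
```

```text
clock: 37.3
position: [0.4614, -0.2779, 0.0454]
tool_rot: [3.141, 0.0, 1.641]
force: [0.4, 0.1, -1.1]
grip_width: 0.0381
finger_force: 60.9
```

```bash
python3 -m inch '[[0,0,0.008,0,0,0,0.3],[0,0,0.016,0,0,0,0.3],[0,0,0.024,0,0,0,0.3],[0,0,0.032,0,0,0,0.3],[0,0,0.032,0,0,0,0.3]]'
```

```text
clock: 37.92
position: [0.4613, -0.2779, 0.0392]
tool_rot: [3.141, -0.0, 1.641]
force: [-2.5, 2.1, 9.7]
grip_width: 0.0383
finger_force: 62.0
```

```bash
python3 -m inch '[[0,0,-0.01,0,0,0,0.54],[0,0,-0.01,0,0,0,0.54],[0,0,-0.01,0,0,0,0.54],[0,0,-0.2,0,0,0,0.54],[0,0,-0.45,0,0,0,0.54],[-0.02,0.15,-0.65,0,0,0,0.54],[-0.02,0.15,-0.65,0,0,0,0.54],[-0.02,0.15,-0.65,0,0,0,0.54]]'
python3 - <<'E'
from h import *
w=grab('wrist','w13.png'); st()
Q=cloud(w).reshape(-1,3)
for c in((.5277,-.2712),(.462,-.2762)):
    T=Q[(np.hypot(Q[:,0]-c[0],Q[:,1]-c[1])<.017)&(Q[:,2]<.05)];A=np.c_[T[:,:2],np.ones(len(T))];print('tilt',np.linalg.lstsq(A,T[:,2],rcond=None)[0],np.median(T[:,2]))
u=np.radians(4.4); l=(Q[:,:2]-[.4955,-.2205])@np.array([[np.cos(u),-np.sin(u)],[np.sin(u),np.cos(u)]])
m=(abs(l[:,0])<.075)&(l[:,1]>0)&(l[:,1]<.09)&(Q[:,2]<.07)&(Q[:,2]>.04); print('plates',m.sum(),Q[m][:,2].max(),l[m].min(0),l[m].max(0))
k=(abs(l[:,1])<.09)&(Q[:,2]>.08)&(Q[:,2]<.25)&(l[:,0]>.075)
L=Q[k];a=l[k,0];print('lid slope x per z',np.polyfit(L[:,2],a,1))
cv2.imwrite('pics/c13.png',cv2.resize(w['img'][0:280,160:480,::-1],None,fx=2,fy=2))
E
```

```text
clock: 38.92
position: [0.491, -0.2795, 0.1683]
tool_rot: [-3.141, -0.0, 1.642]
force: [-1.2, -0.2, 0.1]
grip_width: 0.046
finger_force: 0.0
{'clock': 38.975, 'qpos': [0.2257, 0.5435, 0.262, 1.8455, -0.1917, 0.7788, 0.6593], 'position': [0.4906, -0.2795, 0.1679], 'tool_rot': [-3.1401, -0.0007, 1.6413], 'force': [-0.4529, 0.1467, -0.1189], 'grip_width': 0.0461, 'finger_force': 0.0}
tilt [-0.00240639  0.00060027  0.03039589] 0.02893925828957915
tilt [ 0.00433511 -0.00347176  0.02605506] 0.028999849632332986
plates 1759 0.049887482120855836 [-0.04081969  0.01952566] [0.03966584 0.06690804]
lid slope x per z [0.15578005 0.07670419]
```

View pics/c13.png

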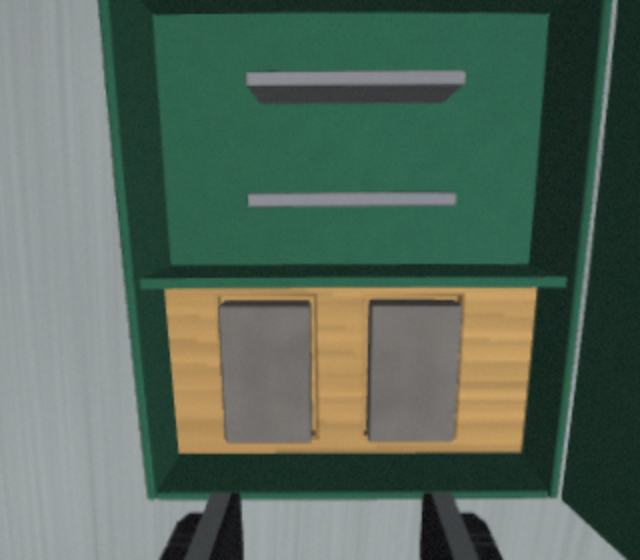

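Both plates are in the bay and both stones are flat in their pockets. To shut the lid, I'll go up and over and regrip the knob where I released it, then reverse the arc.

```bash
python3 -m inch '[[0,0,-0.3,0,0,0,0.6],[0,0,-0.6,0,0,0,0.6],[0,0,-0.8,0,0,0,0.6],[0,0,-0.8,0,0,0.1,0.6],[0,0,-0.8,0,0,1,0.6],[0,0,-0.8,0,0,1,0.6],[0,0,-0.8,0,0,1,0.6],[0,0,-0.8,0,0,1,0.6],[0,0,-0.8,0,0,1,0.6],[0,0,-0.8,0,0,1,0.6],[0,0,-0.8,0,0,1,0.6],[0,0,-0.8,0,0,1,0.6],[0,0,-0.8,0,0,1,0.6],[0,0,-0.8,0,0,1,0.6]]'
python3 - <<'E'
from h import *
st(); plan(.639,-.2095,.315,4.4)
E
```

```text
clock: 40.72
position: [0.4912, -0.2798, 0.3284]
tool_rot: [-3.141, 0.001, 0.073]
force: [0.9, -0.6, -0.6]
grip_width: 0.0511
finger_force: 0.0
{'clock': 40.725, 'qpos': [-0.0677, 0.416, 0.6763, 1.6837, -0.2815, 1.1424, -0.8126], 'position': [0.4912, -0.2798, 0.3284], 'tool_rot': [-3.1413, 0.0009, 0.0729], 'force': [0.9244, -0.6172, -0.5744], 'grip_width': 0.0511, 'finger_force': 0.0}
[0.763, -0.297, 0.066, -0.0, 0.001, -0.002] rows>= 3
```

```bash
python3 -m inch '[[0.25,-0.297,0,0,0,-0.002,0.6],[0.5,-0.297,0,0,0,-0.002,0.6],[0.763,-0.297,0.02,0,0,-0.002,0.6],[0.763,-0.297,0.066,0,0,-0.002,0.6],[0.763,-0.297,0.066,0,0,-0.002,0.6],[0.763,-0.297,0.066,0,0,-0.002,0.6]]'
python3 - <<'E'
from h import *
st(); w=grab('wrist','w14.png');Q=cloud(w).reshape(-1,3)
k=(Q[:,2]>.15)&(Q[:,2]<.225)&(abs(Q[:,1]+.21)<.03)&(Q[:,0]>.618)&(Q[:,0]<.68); q=Q[k];print(len(q),q.min(0),q.max(0),np.median(q,0))
f=grab('side','s14.png');Q=cloud(f).reshape(-1,3)
k=(Q[:,2]>.15)&(Q[:,2]<.23)&(abs(Q[:,1]+.21)<.03)&(Q[:,0]>.622)&(Q[:,0]<.68); q=Q[k];print(len(q),(q.min(0),q.max(0)) if len(q) else '')
plan(.639,-.2095,.2,4.4)
E
```

```text
clock: 41.48
position: [0.6388, -0.2104, 0.3164]
tool_rot: [-3.142, -0.0, 0.073]
force: [0.3, -0.7, 0.1]
grip_width: 0.0509
finger_force: 0.0
{'clock': 41.475, 'qpos': [-0.1334, 0.6182, 0.6214, 1.4009, -0.3653, 1.2377, -0.9785], 'position': [0.6388, -0.2104, 0.3164], 'tool_rot': [-3.1416, -0.0004, 0.0733], 'force': [0.2724, -0.6921, 0.0701], 'grip_width': 0.0509, 'finger_force': 0.0}
1027 [ 0.61819735 -0.22242834  0.19018833] [ 0.65265377 -0.19520075  0.21336441] [ 0.64192744 -0.20934324  0.207472  ]
27 (array([ 0.63982486, -0.22343313,  0.20170643]), array([ 0.65220595, -0.20338831,  0.21111195]))
[-0.001, -0.003, 0.583, -0.0, -0.001, -0.002] rows>= 2
```

View pics/w14.png

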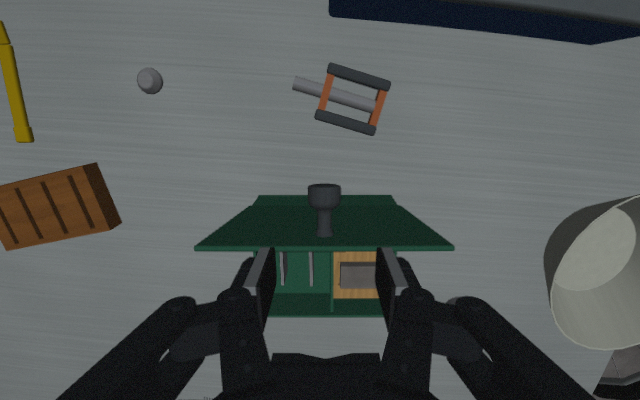

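The knob head is at wrist (324,195), centred between the pads. I'll go down and grip it.

```bash
python3 -m inch '[[0.023,-0.007,0.25,0,0,0,0.6],[0.023,-0.007,0.45,0,0,0,0.6],[0.023,-0.007,0.59,0,0,0,0.6],[0.023,-0.007,0.59,0,0,0,0.6],[0.023,-0.007,0.59,0,0,0,0],[0.023,-0.007,0.59,0,0,0,0],[0.023,-0.007,0.59,0,0,0,0],[0.023,-0.007,0.59,0,0,0,0],[0.023,-0.007,0.59,0,0,0,0]]' 60
python3 - <<'E'
import numpy as np
g=lambda a:np.array([-144*np.cos(a)+40*np.sin(a),144*np.sin(a)+40*np.cos(a)])
a0=1.73
for a in np.linspace(a0,.0,20)[1:]:
    d=(g(a)-g(a0))/200; print(round(a,2),'[%.3f,0,%.3f,0,0,0,0]'%(d[0],-d[1]),end=',')
E
```

```text
clock: 42.7
position: [0.6449, -0.2087, 0.1997]
tool_rot: [3.14, -0.003, 0.074]
force: [1.5, -2.1, 7.7]
grip_width: 0.0257
finger_force: 58.8
1.64 [-0.063,0,-0.026,0,0,0,0],1.55 [-0.128,0,-0.045,0,0,0,0],1.46 [-0.195,0,-0.059,0,0,0,0],1.37 [-0.262,0,-0.066,0,0,0,0],1.27 [-0.330,0,-0.068,0,0,0,0],1.18 [-0.398,0,-0.063,0,0,0,0],1.09 [-0.465,0,-0.052,0,0,0,0],1.0 [-0.531,0,-0.035,0,0,0,0],0.91 [-0.595,0,-0.012,0,0,0,0],0.82 [-0.657,0,0.017,0,0,0,0],0.73 [-0.716,0,0.051,0,0,0,0],0.64 [-0.771,0,0.090,0,0,0,0],0.55 [-0.823,0,0.134,0,0,0,0],0.46 [-0.870,0,0.183,0,0,0,0],0.36 [-0.913,0,0.236,0,0,0,0],0.27 [-0.951,0,0.292,0,0,0,0],0.18 [-0.983,0,0.352,0,0,0,0],0.09 [-1.010,0,0.415,0,0,0,0],0.0 [-1.032,0,0.479,0,0,0,0],
```

```bash
python3 -m inch '[[-0.03,0,-0.014,0,0,0,0],[-0.063,0,-0.026,0,0,0,0],[-0.128,0,-0.045,0,0,0,0],[-0.195,0,-0.059,0,0,0,0],[-0.262,0,-0.066,0,0,0,0],[-0.33,0,-0.068,0,0,0,0],[-0.398,0,-0.063,0,0,0,0],[-0.465,0,-0.052,0,0,0,0],[-0.531,0,-0.035,0,0,0,0],[-0.595,0,-0.012,0,0,0,0],[-0.657,0,0.017,0,0,0,0],[-0.716,0,0.051,0,0,0,0],[-0.771,0,0.09,0,0,0,0],[-0.823,0,0.134,0,0,0,0],[-0.87,0,0.183,0,0,0,0],[-0.87,0,0.183,0,0,0,0]]'
python3 - <<'E'
from h import *
st(); f=grab('side','s15.png'); Q=cloud(f).reshape(-1,3)
E
```

```text
clock: 44.7
position: [0.47, -0.2218, 0.1615]
tool_rot: [3.141, -0.001, 0.073]
force: [-1.7, -5.7, 0.8]
grip_width: 0.0256
finger_force: 60.5
{'clock': 44.7, 'qpos': [-0.0798, 0.5427, 0.5593, 1.9782, -0.4202, 0.7347, -0.7661], 'position': [0.47, -0.2218, 0.1615], 'tool_rot': [3.1406, -0.0008, 0.0727], 'force': [-1.7408, -5.7041, 0.8261], 'grip_width': 0.0256, 'finger_force': 60.488}
```

```bash
python3 -m inch '[[-0.022,0,0.026,0,0,0,0],[-0.043,0,0.053,0,0,0,0],[-0.081,0,0.109,0,0,0,0],[-0.113,0,0.169,0,0,0,0],[-0.127,0,0.2,0,0,0,0],[-0.14,0,0.232,0,0,0,0],[-0.151,0,0.264,0,0,0,0],[-0.162,0,0.298,0,0,0,0],[-0.162,0,0.305,0,0,0,0],[-0.162,0,0.305,0,0,0,0]]'
python3 - <<'E'
from h import *
st()
E
```

```text
clock: 46.0
position: [0.4383, -0.2243, 0.1018]
tool_rot: [3.141, -0.002, 0.073]
force: [-9.3, -2.6, 34.4]
grip_width: 0.0256
finger_force: 64.1
{'clock': 46.0, 'qpos': [0.0055, 0.6005, 0.4714, 2.0808, -0.4982, 0.5678, -0.6652], 'position': [0.4383, -0.2243, 0.1018], 'tool_rot': [3.1409, -0.0021, 0.0725], 'force': [-9.3124, -2.5954, 34.4118], 'grip_width': 0.0256, 'finger_force': 64.088}
```

The lid reads as seated, with 34 N of reaction at knob height 0.102. I'll ease off, release, lift and check.

```bash
python3 -m inch '[[0,0,-0.008,0,0,0,0],[0,0,-0.008,0,0,0,0.65],[0,0,-0.008,0,0,0,0.65],[0,0,-0.008,0,0,0,0.65],[0,0,-0.008,0,0,0,0.65],[0,0,-0.15,0,0,0,0.65],[0,0,-0.4,0,0,0,0.65],[0,0,-0.7,0,0,0,0.65],[0,0,-0.7,0,0,0,0.65],[-0.4,-0.7,-0.8,0,0,0,0.65],[-0.4,-0.7,-0.8,0,0,0,0.65],[-0.4,-0.7,-0.8,0,0,0,0.65],[-0.4,-0.7,-0.8,0,0,0,0.65]]'
python3 - <<'E'
from h import *
st(); f=grab('side','s16.png'); t=grab('top','t16.png')
u=np.radians(4.4)
for n,F in(('top',t),('side',f)):
    Q=cloud(F).reshape(-1,3); l=(Q[:,:2]-[.4955,-.2205])@np.array([[np.cos(u),-np.sin(u)],[np.sin(u),np.cos(u)]])
    k=(abs(l[:,0])<.08)&(abs(l[:,1])<.09)&(Q[:,2]>.04)&(Q[:,2]<.09); c=np.linalg.lstsq(np.c_[l[k],np.ones(k.sum())],Q[k,2],rcond=None)[0]; print(n,k.sum(),'lid slope',c)
cv2.imwrite('pics/c16.png',cv2.resize(f['img'][120:360,200:460,::-1],None,fx=2.4,fy=2.4))
E
```

```text
clock: 47.62
position: [0.347, -0.0873, 0.26]
tool_rot: [-3.14, -0.0, 0.078]
force: [1.6, 0.1, 0.3]
grip_width: 0.0556
finger_force: 0.0
{'clock': 47.625, 'qpos': [-0.5896, 0.0684, 0.7197, 2.2472, -0.063, 0.844, -1.3221], 'position': [0.347, -0.0873, 0.26], 'tool_rot': [-3.1396, -0.0003, 0.0779], 'force': [1.6093, 0.1261, 0.2927], 'grip_width': 0.0556, 'finger_force': 0.0}
top 2734 lid slope [-0.00535116 -0.00089485  0.06849372]
side 2921 lid slope [-0.00903018 -0.00183555  0.06633786]
```

View pics/c16.png

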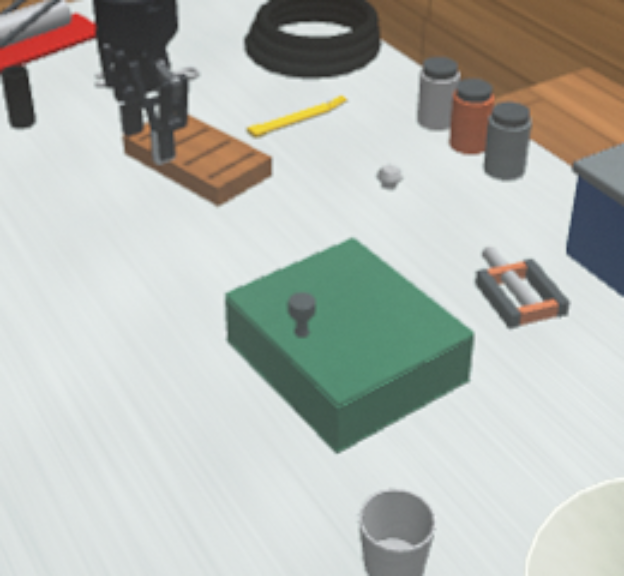

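The lid looks shut, with a measured slope of 0.005–0.009, about the calibration tolerance. I'll press the knob top with shut fingers to be sure.

```bash
python3 -m inch '[[0.4,0.7,0,0,0,0,0],[0.4,0.7,0,0,0,0,0],[0.4,0.7,0,0,0,0,0],[0.4,0.7,0,0,0,0,0],[0.4,0.7,0.3,0,0,0,0],[0.4,0.7,0.5,0,0,0,0],[0.4,0.7,0.6,0,0,0,0],[0.4,0.7,0.62,0,0,0,0],[0.4,0.7,0.64,0,0,0,0],[0.4,0.7,0.65,0,0,0,0],[0.4,0.7,0.65,0,0,0,0]]' 40
```

```text
clock: 49.1
position: [0.4384, -0.2232, 0.1305]
tool_rot: [3.141, -0.001, 0.074]
force: [0.6, 0.1, 0.5]
grip_width: -0.0002
finger_force: 0.0
```

```bash
python3 -m inch '[[0,0,0.01,0,0,0,0],[0,0,0.02,0,0,0,0],[0,0,0.028,0,0,0,0],[0,0,0.034,0,0,0,0],[0,0,0.034,0,0,0,0]]'
```

```text
clock: 49.72
position: [0.4384, -0.2236, 0.1264]
tool_rot: [-3.14, -0.003, 0.073]
force: [-22.7, 13.6, 95.3]
grip_width: -0.0002
finger_force: 48.1
```

That pressed harder than I intended (95 N), but the lid is solidly seated. I'll back off and check.

```bash
python3 -m inch '[[0,0,-0.03,0,0,0,0],[0,0,-0.1,0,0,0,0],[0,0,-0.3,0,0,0,0],[0,0,-0.5,0,0,0,0],[-0.4,-0.7,-0.7,0,0,0,0],[-0.4,-0.7,-0.7,0,0,0,0],[-0.4,-0.7,-0.7,0,0,0,0],[-0.4,-0.7,-0.7,0,0,0,0],[-0.4,-0.7,-0.7,0,0,0,0],[-0.4,-0.7,-0.7,0,0,0,0]]'
python3 - <<'E'
from h import *
st(); f=grab('side','s17.png'); t=grab('top','t17.png')
u=np.radians(4.4)
for n,F in(('top',t),('side',f)):
    Q=cloud(F).reshape(-1,3); l=(Q[:,:2]-[.4955,-.2205])@np.array([[np.cos(u),-np.sin(u)],[np.sin(u),np.cos(u)]])
    k=(abs(l[:,0])<.08)&(abs(l[:,1])<.09)&(abs(l[:,1])>.025)&(Q[:,2]>.055)&(Q[:,2]<.08); c=np.linalg.lstsq(np.c_[l[k],np.ones(k.sum())],Q[k,2],rcond=None)[0]; print(n,k.sum(),'lid slope',c)
    k=(Q[:,0]>.4)&(Q[:,0]<.47)&(abs(Q[:,1]-.0)<.2)&(abs(Q[:,2])<.006); 
    k=(Q[:,0]>.45)&(Q[:,0]<.65)&(Q[:,1]<.09)&(Q[:,1]>-.1)&(abs(Q[:,2])<.006);print('table slope',np.linalg.lstsq(np.c_[Q[k][:,:2],np.ones(k.sum())],Q[k,2],rcond=None)[0])
E
```

```text
clock: 50.98
position: [0.3484, -0.0904, 0.2633]
tool_rot: [3.141, 0.0, 0.072]
force: [0.1, -0.0, -0.2]
grip_width: -0.0002
finger_force: 0.0
{'clock': 50.975, 'qpos': [-0.7094, 0.0725, 0.8584, 2.2418, -0.0718, 0.8536, -1.3036], 'position': [0.3484, -0.0904, 0.2633], 'tool_rot': [3.1408, 0.0001, 0.0723], 'force': [0.084, -0.0029, -0.2309], 'grip_width': -0.0002, 'finger_force': 0.0}
top 2017 lid slope [-0.00047074 -0.00020757  0.06807826]
table slope [ 8.66867209e-05 -1.19384573e-03  2.08713574e-04]
side 2139 lid slope [-0.00052908 -0.00284256  0.06574115]
table slope [-0.00099598  0.00023511 -0.0015796 ]
```

The lid is now level, with a slope under 0.001, and the arm is clear of everything. I'm handing the job in.

```bash
python3 -c "
from workcell import bot
print(bot.job_done())"
```

```text
the job is handed in; nothing more can be done
None
```

The job is handed in: both plates are in the tin's bay, both stones are home in the insert pockets, and the lid is fully shut; pressing it home peaked at 95 N at the wrist (limit 120 N), and I did not get a verdict back.

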